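# Open the tins and sound their bores

### The job

Take the lids off the light grey tins that have one, taller tins before lower ones: tip each lid well up by its fin with its far edge still under the keeper, then draw it out, lift it off and lay it flat, fin up, inside the ribbed tray. With all lids in the tray, take the depth rod and, again from the tallest tin to the lowest, lower it into the bore until it stands on the bottom and hold it there upright for a good second; then put the rod back in its grey block, collar down on the top. Leave the other things on the bench where they are.

Things in the scene. Friction and masses are not known exactly. Their poses are not given: they have to be found in the camera images.
- tray: Ribbed aluminium tray, 170 x 300 x 12 mm, fixed; origin at the centre of its underside, x across the ribs' short way (170), y along 300, z up. Inside 166 x 296 mm; the flat rib tops on which lids lie are 7 mm above its underside, its rim wall 12 mm.
- stand_top (a point): Grey plastic upright block 46 x 46 x 80 mm, fixed (home of the depth rod): point at the centre of the mouth of its 14 mm wide vertical through hole, on its top face, 80 mm above the worktop.
- rod_grip (a point): Depth rod, loose, 129 mm tall, 90 g, upright in the grey block with its collar on the block's top: point half-way up its black handle (18 mm diameter, 48 mm tall), 105 mm above the tip. Below the handle a stop collar 24 mm wide, 6 mm thick (underside 30 mm below this point), then the steel rod, 8 mm diameter, 75 mm long. z: tip to handle.
- rod_tip (a point): Centre of the depth rod's flat tip, 75 mm below the underside of its collar.
- tin_tall: Tallest light grey square tin, fixed: 80 x 80 mm, rim 74 mm high, walls 4 mm; origin at the centre of its underside, z up. Behind its far (+x) rim stands a steel keeper 40 mm wide, whose lip, 7 to 11 mm above the rim, overhangs the far 5 mm of the lid: the lid comes off only tipped up at its -x side about its far edge, then drawn toward the tin's -x.
- tall_floor (a point): Centre of the bottom of the bore in the tallest tin. The bore is blind, vertical, 14 mm wide, 46 mm deep, in the middle of an aluminium block whose top is 16 mm below the tin's rim.
- tall_edge (a point): Middle of the far lower edge of the plate of the lid that starts on the tallest tin, 39.5 mm along +x from the lid's middle.
- lid_tall: Loose white lid (60 g) that starts on the tallest tin, axes as the tin's; origin at the centre of the underside of its 4 mm deep plug, which sits in the tin's mouth with 2 to 3 mm play; above it a plate 4 mm thick, 81.5 mm along x (-42 to +39.5) by 80 mm along y. May be absent (tin already open).
- tall_fin (a point): Point to grip on the upright fin of that lid: fin 28 mm long along the lid's x, 10 mm thick along its y, rising 36 mm above the plate; this point lies 22 mm toward the lid's -x from its middle, 27 mm above the plate's top, 35 mm above the plug's underside and 9 mm below the fin's top. Held by this fin the lid may swivel between the finger pads.
- tin_mid: Middle-height light grey square tin, fixed: 80 x 80 mm, rim 60 mm high, walls 4 mm; origin at the centre of its underside, z up. Behind its far (+x) rim stands a steel keeper 40 mm wide, whose lip, 7 to 11 mm above the rim, overhangs the far 5 mm of the lid: the lid comes off only tipped up at its -x side about its far edge, then drawn toward the tin's -x.
- mid_floor (a point): Centre of the bottom of the bore in the middle-height tin. The bore is blind, vertical, 14 mm wide, 34 mm deep, in the middle of an aluminium block whose top is 16 mm below the tin's rim.
- mid_edge (a point): Middle of the far lower edge of the plate of the lid that starts on the middle-height tin, 39.5 mm along +x from the lid's middle.
- lid_mid: Loose white lid (60 g) that starts on the middle-height tin, axes as the tin's; origin at the centre of the underside of its 4 mm deep plug, which sits in the tin's mouth with 2 to 3 mm play; above it a plate 4 mm thick, 81.5 mm along x (-42 to +39.5) by 80 mm along y. May be absent (tin already open).
- mid_fin (a point): Point to grip on the upright fin of that lid: fin 28 mm long along the lid's x, 10 mm thick along its y, rising 36 mm above the plate; this point lies 22 mm toward the lid's -x from its middle, 27 mm above the plate's top, 35 mm above the plug's underside and 9 mm below the fin's top. Held by this fin the lid may swivel between the finger pads.
- tin_low: Lowest light grey square tin, fixed: 80 x 80 mm, rim 46 mm high, walls 4 mm; origin at the centre of its underside, z up. Behind its far (+x) rim stands a steel keeper 40 mm wide, whose lip, 7 to 11 mm above the rim, overhangs the far 5 mm of the lid: the lid comes off only tipped up at its -x side about its far edge, then drawn toward the tin's -x.
- low_floor (a point): Centre of the bottom of the bore in the lowest tin. The bore is blind, vertical, 14 mm wide, 22 mm deep, in the middle of an aluminium block whose top is 16 mm below the tin's rim.
- low_edge (a point): Middle of the far lower edge of the plate of the lid that starts on the lowest tin, 39.5 mm along +x from the lid's middle.
- lid_low: Loose white lid (60 g) that starts on the lowest tin, axes as the tin's; origin at the centre of the underside of its 4 mm deep plug, which sits in the tin's mouth with 2 to 3 mm play; above it a plate 4 mm thick, 81.5 mm along x (-42 to +39.5) by 80 mm along y. May be absent (tin already open).
- low_fin (a point): Point to grip on the upright fin of that lid: fin 28 mm long along the lid's x, 10 mm thick along its y, rising 36 mm above the plate; this point lies 22 mm toward the lid's -x from its middle, 27 mm above the plate's top, 35 mm above the plug's underside and 9 mm below the fin's top. Held by this fin the lid may swivel between the finger pads.
- bottle: Black bottle, 44 x 44 x 122 mm, loose bystander, to be left where it is; origin at the centre of its underside.
- carton: Small carton, 55 x 55 x 22 mm, loose bystander, to be left where it is; origin at the centre of its underside.
- bench_timer: Bench timer, 64 x 64 x 19 mm, loose bystander, to be left where it is; origin at the centre of its underside.
- dropper: Dropper bottle, 30 x 30 x 80 mm, loose bystander, to be left where it is; origin at the centre of its underside.
There are look-alikes about, which are no part of the job. Leave any blue or yellow look-alike of the lid_mid alone.

How it is judged:
On the way, in this order (a step that is already met when the one before it is completed fails the run):
1. the lid of the tall tin is tipped up by more than 14 degrees about its far edge, which is still on the far rim (less than 12 mm off it) (angle between lid_tall's own z axis and vertical above 0.25 rad and x of tall_edge in the frame of tin_tall above 0.028 m and z of tall_edge in the frame of tin_tall below 0.086 m), for 0.1 s.
2. the lid of the mid tin is tipped up by more than 14 degrees about its far edge, which is still on the far rim (less than 12 mm off it) (angle between lid_mid's own z axis and vertical above 0.25 rad and x of mid_edge in the frame of tin_mid above 0.028 m and z of mid_edge in the frame of tin_mid below 0.072 m), for 0.1 s.
3. the lid of the low tin is tipped up by more than 14 degrees about its far edge, which is still on the far rim (less than 12 mm off it) (angle between lid_low's own z axis and vertical above 0.25 rad and x of low_edge in the frame of tin_low above 0.028 m and z of low_edge in the frame of tin_low below 0.058 m), for 0.1 s.
4. all lids lie flat in the tray, let go (x of lid_tall in the frame of tray between -0.052 and 0.052 m and y of lid_tall in the frame of tray between -0.116 and 0.116 m and z of lid_tall in the frame of tray between 0.004 and 0.0115 m and angle between each of lid_tall, lid_mid, lid_low's own z axis and vertical below 0.06 rad and x of lid_mid in the frame of tray between -0.052 and 0.052 m and y of lid_mid in the frame of tray between -0.116 and 0.116 m and z of lid_mid in the frame of tray between 0.004 and 0.0115 m and x of lid_low in the frame of tray between -0.052 and 0.052 m and y of lid_low in the frame of tray between -0.116 and 0.116 m and z of lid_low in the frame of tray between 0.004 and 0.0115 m and linear speed of each of lid_tall, lid_mid, lid_low below 0.02 m/s and contact force between the fingers and lid_tall below 0.1 N and contact force between the fingers and lid_mid below 0.1 N and contact force between the fingers and lid_low below 0.1 N), for 0.2 s.
5. the depth rod, held upright in the gripper, stands on the bottom of the bore of the tall tin for a second (horizontal distance between rod_tip and tall_floor below 0.006 m and z of rod_tip in the frame of tall_floor below 0.0025 m and angle between rod_grip's own z axis and vertical below 0.15 rad and contact force between the fingers and rod above 1 N), for 0.8 s.
6. the depth rod, held upright in the gripper, stands on the bottom of the bore of the mid tin for a second (horizontal distance between rod_tip and mid_floor below 0.006 m and z of rod_tip in the frame of mid_floor below 0.0025 m and angle between rod_grip's own z axis and vertical below 0.15 rad and contact force between the fingers and rod above 1 N), for 0.8 s.
7. the depth rod, held upright in the gripper, stands on the bottom of the bore of the low tin for a second (horizontal distance between rod_tip and low_floor below 0.006 m and z of rod_tip in the frame of low_floor below 0.0025 m and angle between rod_grip's own z axis and vertical below 0.15 rad and contact force between the fingers and rod above 1 N), for 0.8 s.
8. the depth rod is back in its block, collar down on the top (horizontal distance between rod_tip and stand_top below 0.008 m and height (world z) of rod_tip below 0.01 m and angle between rod_grip's own z axis and vertical below 0.1 rad), for 0.2 s.
At the end, for the whole second after the job is handed in: All lids flat, at rest in the tray, fin up (middle within 52 mm of the tray's across, 116 mm along, plug on the ribs, tilt under 3.4 degrees); depth rod upright in its block, collar on the top (tip within 8 mm of the hole's axis and 10 mm of the worktop) (all of step 8 and x of lid_tall in the frame of tray between -0.052 and 0.052 m and y of lid_tall in the frame of tray between -0.116 and 0.116 m and z of lid_tall in the frame of tray between 0.004 and 0.0115 m and angle between each of lid_tall, lid_mid, lid_low's own z axis and vertical below 0.06 rad and x of lid_mid in the frame of tray between -0.052 and 0.052 m and y of lid_mid in the frame of tray between -0.116 and 0.116 m and z of lid_mid in the frame of tray between 0.004 and 0.0115 m and x of lid_low in the frame of tray between -0.052 and 0.052 m and y of lid_low in the frame of tray between -0.116 and 0.116 m and z of lid_low in the frame of tray between 0.004 and 0.0115 m and linear speed of each of lid_tall, lid_mid, lid_low below 0.02 m/s); the robot touches nothing.
It fails at once if the black strip bottle pushed about (distance of bottle from where it was at the start of the episode above 0.03 m).
It fails at once if the cover glass box pushed about (distance of carton from where it was at the start of the episode above 0.03 m).
It fails at once if the bench timer pushed about (distance of bench_timer from where it was at the start of the episode above 0.03 m).
It fails at once if the dropper bottle pushed about (distance of dropper from where it was at the start of the episode above 0.03 m).
Of lid_tall, lid_mid, lid_low only 2 to 3 are there at a start; the rules pass over those that are not, and their reading is None.
At some moment in a run one of lid_tall, lid_mid, lid_low may be knocked a few centimetres aside while the robot is not near it.
It also fails if it takes over 210 s, if anything falls off the work surface, if the arm or the gripper's body presses on something with over 40 N, if the wrist force passes 120 N, or if a joint passes its speed limit or range.

### The arm

A 6-joint arm with a two-finger parallel gripper is mounted at the origin on a cart in front of the work surface, level with it; the furniture and walls round the work are solid. World frame = base frame: x ahead of the robot, y to its left, z up, the work surface at z = 0. Lengths are in m, angles in rad, forces in N, time in s.
With the tool pointing down it reaches from about 0.375 to 0.9 m from the base axis. Payload 3.1 kg.
Tool frame: the origin (TCP) lies at the very end of the fingers, on their centre line; the grasp point (between the pads) lies 19 mm behind it; z points along the fingers, y is the line along which they close (so a half turn about z gives the same grasp; the last joint's range is limited). The gripper opens to 87 mm and grips with 3 to 60 N. Pads are 19 mm wide; open, the fingers measure 117 mm over their backs; the gripper's body (75 mm by 190 mm) begins 51 mm behind the grasp point.
Start: joints at [1.067, 0.527, 1.433, -0, 1.181, -0.178], TCP at [0.199, 0.592, 0.187] pointing down, gripper open.
Joint ranges: [-3.08, 3.08], [-0.75, 2.2], [0.22, 2.44], [-1.43, 4.57], [0, 2.65], [-2.85, 2.85]. Speed limits (rad/s): [2.79, 2.79, 3.14, 3.14, 3.14, 3.14].

### API

Orientations are given as a unit quaternion [x, y, z, w].
In Python, from rig import robot gives the robot as it stands. The module is installed in compiled form; this text tells all that it offers.
- The arm moves only by the tool servo_tool, never from a script. Its argument "rows" is one flat list of numbers, 5 for each row, row after row: the closure, from -1 (fully open) to 1 (shut), so that 0 is half open, then the shift along the tool's x, y, z in m, then the turn about the tool's z in degrees. A call has 1 to 5 rows; each row shifts and turns the commanded pose from where the row before left it, along the tool's axes as they then stand; what a row does not reach is not made up. A row lasts 1/12 s, in which the tool goes at most 41.7 mm and 7.16 degrees, less where a joint would pass 70% of its speed; a pose out of reach is approached as far as the arm can. A call with a gripper value outside its range is refused whole. The fingers move at their own pace and stop on an object; "newtons" is the grip in N (left out, the last holds). Time passes only in rows, so rows that do not move let the fingers close. It gives the time, the measured TCP pose, the force, the opening and the grip force at its end, in the units of the state.
- robot.get_obs(): the state, without advancing time (a new reading comes with each control period).
- robot.camera(name): name is "scene" or "top" or "wrist"; returns a dict with "pixels" (384x512x3 uint8, red, green, blue), "intrinsics" (3x3 intrinsics, pixels), "rvec" (rotation vector, rad) and "tvec" (3), from world to camera coordinates, as OpenCV has them; the wrist camera has in their place "mount" (4x4, takes a point from camera to tool coordinates, whose origin is the TCP and whose axes are the flange's). Camera axes: x right, y down, z forward; pixel columns grow to the right and rows downward; lengths in m; the calibration is good to about 2 mm. A picture is of the moment at which its call begins: read the wrist's pose just before it. There is no depth.
- robot.hand_in(): hands the job in; it is judged then, once.
Trained networks look in a picture, given as the dict that the camera call returned (one of the last four; its "shot" number tells which), for a name from the list of things; names that differ only in an ending like _2 or _b are one class to them, and where a whole thing is asked for, a point or a joint stands for the part that bears it (a point fixed in the world has none). Each returns a list of dicts, best first, with "score" (0 to 1); they miss things now and then, are a little off and sometimes report something else, mostly with a low value. They report only what shows in the picture. A call takes as long as a camera call. They do not tell look-alikes from the thing itself.
- robot.spot_in(picture, query): "at" ([x, y, z] in m, in world coordinates, good to about 4 mm: the middle of the surface that is visible of it).
- robot.outline_of(picture, query): "region" (384x512 bool, what is visible of it).
- robot.place_of(picture, query): "at" ([x, y, z] in m, in world coordinates, good to about 4 mm: a listed point, or the origin of a listed thing).
The state is a dict: "time": time; "q": joint angles; "joint_velocities": joint speeds; "joint_torque": joint torques, N m; "position": TCP position; "tool_rot": TCP orientation; "ft_force": force on the tool from outside, world axes, zero at the start; "moment": the same for the moment, N m; "grip_width": finger opening in m; "grip_force": force on a finger pad.
Only numpy, scipy, OpenCV 4.12 (cv2) and the standard library are available. Lean on these libraries where they do the work, as an engineer would, in place of code of your own. Each camera call takes 0.05 s, during which the arm holds its last target. There are 200 camera calls.

## Working session

There is one attempt and no reset: what is moved stays moved. The work goes in short steps, Python scripts to look and compute and a tool call to move; the robot and the scene stay as the last step left them, time stands still between calls to the robot, and variables do not carry over. Pictures are saved under pics/ and viewed, at most 14 in all, crops included, and the job is handed in when it is done.

Besides the shell and the picture viewer there is one more tool, called by a JSON object that holds its "op" and its "data". servo_tool: Moves the arm, as the interface text tells. Its arguments: {"type":"object","properties":{"rows":{"type":"array","items":{"type":"number"}},"newtons":{"type":"number"}},"required":["rows"]}

```bash
mkdir -p pics
cat > h.py <<'E'
import numpy as np, cv2
from rig import robot
from scipy.spatial.transform import Rotation as R
def shot(n,fn=None):
    o=robot.get_obs(); c=robot.camera(n)
    if fn: cv2.imwrite('pics/'+fn,c['pixels'][:,:,::-1])
    return o,c
def st():
    o=robot.get_obs(); print(round(o['time'],2),np.round(o['position'],4),R.from_quat(o['tool_rot']).as_matrix().round(3).tolist(),round(o['grip_width'],4),round(o['grip_force'],1),np.round(o['ft_force'],1))
def find(c,names):
    for q in names:
        r=robot.place_of(c,q); print(q,[(np.round(d['at'],3).tolist(),round(d['score'],2)) for d in r[:3]])
E
python3 - <<'E'
from h import *
st()
for n in('top','scene'):
    o,c=shot(n,n+'1.png'); print(n)
    find(c,['tray','stand_top','rod_grip','rod_tip','tin_tall','lid_tall','tall_fin','tall_floor','tin_mid','lid_mid','mid_fin','mid_floor','tin_low','lid_low','low_fin','low_floor','bottle','carton','bench_timer','dropper'])
E
```

```text
0.0 [0.199  0.5916 0.1858] [[-0.948, 0.319, -0.001], [0.319, 0.948, -0.002], [0.0, -0.002, -1.0]] 0.0872 0.0 [-0.2  0.4 -0.3]
top
tray []
stand_top [([0.55, 0.309, 0.082], 0.73), ([0.522, -0.369, 0.004], 0.38)]
rod_grip [([0.549, 0.311, 0.107], 0.46)]
rod_tip []
tin_tall []
lid_tall []
tall_fin []
tall_floor [([0.651, -0.198, 0.013], 0.68)]
tin_mid [([0.646, -0.025, 0.001], 0.37)]
lid_mid [([0.643, -0.024, 0.052], 0.85), ([0.639, 0.451, -0.002], 0.7), ([0.395, 0.274, -0.0], 0.57)]
mid_fin [([0.62, -0.024, 0.09], 0.82), ([0.634, 0.47, 0.035], 0.75), ([0.378, 0.302, 0.033], 0.65)]
mid_floor []
tin_low [([0.662, 0.141, -0.0], 0.36)]
lid_low [([0.66, 0.136, 0.041], 0.82)]
low_fin [([0.638, 0.132, 0.077], 0.56)]
low_floor [([0.658, 0.129, 0.017], 0.6)]
bottle [([0.522, -0.37, 0.004], 0.78), ([0.653, -0.194, 0.013], 0.71)]
carton [([0.655, -0.195, 0.011], 0.56)]
bench_timer [([0.677, -0.323, -0.001], 0.5)]
dropper [([0.756, 0.051, 0.003], 0.46)]
scene
tray [([0.459, -0.055, -0.001], 0.87)]
stand_top [([0.545, 0.312, 0.084], 0.75), ([0.758, 0.05, 0.0], 0.33)]
rod_grip [([0.543, 0.306, 0.111
[... 191 characters left out ...]
52, -0.198, 0.011], 0.73)]
tin_mid [([0.641, -0.026, 0.004], 0.82), ([0.625, -0.026, 0.09], 0.62)]
lid_mid [([0.636, 0.131, 0.077], 0.62), ([0.64, -0.021, 0.057], 0.53)]
mid_fin [([0.624, -0.025, 0.093], 0.81), ([0.684, -0.012, 0.06], 0.27)]
mid_floor [([0.642, -0.023, 0.01], 0.79)]
tin_low [([0.663, 0.134, -0.003], 0.77), ([0.755, 0.051, 0.0], 0.66), ([0.516, -0.371, 0.001], 0.58)]
lid_low [([0.644, -0.021, 0.009], 0.63), ([0.659, 0.138, 0.04], 0.53)]
low_fin [([0.637, 0.129, 0.075], 0.56)]
low_floor [([0.66, 0.136, 0.006], 0.75)]
bottle [([0.52, -0.371, -0.002], 0.71)]
carton [([0.63, 0.284, -0.002], 0.63)]
bench_timer [([0.678, -0.326, 0.004], 0.69)]
dropper [([0.757, 0.05, 0.001], 0.51)]
```

View pics/top1.png

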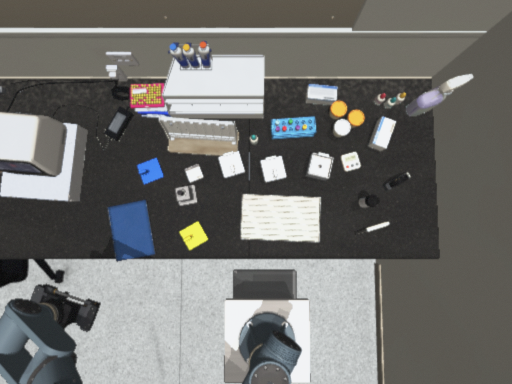

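View pics/scene1.png

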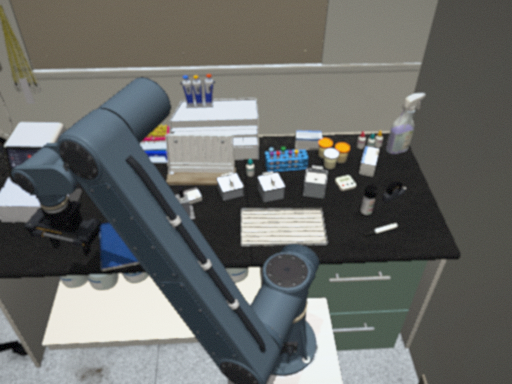

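Tall tin at pixel (320,165) in the top view is open. The mid (273,168) and low (231,163) tins carry white lids, and the tray is at (281,218). The blue and yellow ones are look-alikes.

{"op": "servo_tool", "data": {"rows": [-0.5,0,0,-0.03,-6.2,-0.5,0,0,-0.03,-6.2,-0.5,0,0,-0.02,-6.2,-0.5,-0.02,-0.03,0,0,-0.5,-0.02,-0.03,0,0], "newtons": 25}}

```text
time: 2.52
position: [0.2397, 0.5338, 0.2687]
tool_rot: [-0.002, 1.0, 0.002, 0.002]
ft_force: [1.5, -1.0, -0.2]
grip_width: 0.0669
grip_force: 0.0
```

{"op": "servo_tool", "data": {"rows": [-0.5,-0.023,-0.033,0,0,-0.5,-0.023,-0.033,0,0,-0.5,-0.023,-0.033,0,0,-0.5,-0.023,-0.033,0,0,-0.5,-0.023,-0.033,0,0]}}

```text
time: 2.93
position: [0.3551, 0.3657, 0.267]
tool_rot: [-0.0, 1.0, 0.0, 0.0]
ft_force: [0.3, 0.9, -1.3]
grip_width: 0.0651
grip_force: 0.0
```

{"op": "servo_tool", "data": {"rows": [-0.5,-0.023,-0.033,0,0,-0.5,-0.023,-0.033,0,0,-0.5,-0.023,-0.033,0,0,-0.5,-0.023,-0.033,0,0,-0.5,-0.023,-0.033,0,0]}}

```text
time: 3.35
position: [0.4702, 0.2005, 0.267]
tool_rot: [0.0, 1.0, 0.0, 0.0]
ft_force: [0.6, 0.2, 0.6]
grip_width: 0.0652
grip_force: 0.0
```

{"op": "servo_tool", "data": {"rows": [-0.5,-0.023,-0.033,0,0,-0.5,-0.023,-0.033,0,0,-0.5,-0.023,-0.033,0,0,-0.5,-0.023,-0.033,0,0,-0.5,-0.023,-0.033,0,0]}}

```text
time: 3.77
position: [0.5851, 0.0354, 0.2669]
tool_rot: [0.0, 1.0, 0.0, 0.0]
ft_force: [0.3, 0.1, -0.3]
grip_width: 0.0653
grip_force: 0.0
```

```bash
cat >> h.py <<'E'
def wfix(o,c):
    # world->cam from the wrist pose
    T=np.eye(4);T[:3,:3]=R.from_quat(o['tool_rot']).as_matrix();T[:3,3]=o['position']
    return T@np.array(c['mount'])   # camera to world
def pix2w(uv,z,c,o):
    M=wfix(o,c); d=M[:3,:3]@(np.linalg.inv(c['intrinsics'])@np.array([uv[0],uv[1],1.]))
    return M[:3,3]+d*(z-M[2,3])/d[2]
def rect(c,o,q,z,k=0):
    "ground-plan rectangle of an outline seen by the wrist camera, at height z"
    out=[]
    for d in robot.outline_of(c,q)[:3]:
        m=d['region'].astype(np.uint8); v,u=np.nonzero(m)
        cs=max(cv2.findContours(m,0,cv2.CHAIN_APPROX_NONE)[0],key=cv2.contourArea)[:,0,:]
        P=np.array([pix2w(p,z,c,o)[:2] for p in cs],np.float32)
        (cx,cy),(w,h),a=cv2.minAreaRect(P*1000)
        print(q,'score',round(d['score'],2),'px',u.mean().round(),v.mean().round(),'centre mm',round(cx,1),round(cy,1),'size',round(w,1),round(h,1),'ang',round(a,1))
E
python3 - <<'E'
from h import *
st()
o,c=shot('wrist','w1.png'); print(np.round(c['mount'],3).tolist(),c['intrinsics'])
find(c,['tin_mid','lid_mid','mid_fin','mid_edge','tin_low','lid_low','low_fin','low_edge','tray','low_floor','mid_floor'])
rect(c,o,'lid_mid',.064);rect(c,o,'lid_low',.05);rect(c,o,'mid_fin',.096);rect(c,o,'low_fin',.082)
E
```

```text
3.77 [0.5851 0.0354 0.2669] [[-1.0, 0.0, 0.0], [0.0, 1.0, 0.0], [-0.0, 0.0, -1.0]] 0.0653 0.0 [ 0.3  0.1 -0.3]
[[-0.001, -0.963, -0.27, 0.073], [1.0, -0.0, -0.001, 0.0], [0.001, -0.27, 0.963, -0.199], [0.0, 0.0, 0.0, 1.0]] [[312.71884858   0.         258.24829333]
 [  0.         312.71884858 188.88817147]
 [  0.           0.           1.        ]]
tin_mid []
lid_mid [([0.393, 0.28, -0.001], 0.83), ([0.643, -0.023, 0.054], 0.6)]
mid_fin [([0.623, -0.029, 0.09], 0.9)]
mid_edge [([0.416, 0.245, 0.003], 0.92), ([0.655, 0.415, 0.0], 0.75), ([0.682, -0.012, 0.06], 0.64)]
tin_low []
lid_low [([0.661, 0.134, 0.042], 0.97), ([0.7, 0.145, 0.046], 0.69)]
low_fin [([0.639, 0.128, 0.077], 0.79), ([0.648, -0.198, 0.008], 0.5), ([0.636, 0.283, 0.001], 0.32)]
low_edge [([0.698, 0.148, 0.047], 0.8)]
tray [([0.462, -0.052, -0.002], 0.92), ([0.623, -0.028, 0.091], 0.47), ([0.642, 0.128, 0.076], 0.19)]
low_floor []
mid_floor []
lid_mid score 0.77 px 444.0 18.0 centre mm 411.2 251.4 size 61.7 72.3 ang 29.1
lid_mid score 0.75 px 216.0 198.0 centre mm 640.8 -22.9 size 81.5 80.2 ang 12.8
lid_low score 0.65 px 329.0 206.0 centre mm 659.6 134.0 size 82.0 80.6 ang 17.0
mid_fin score 0.73 px 216.0 198.0 centre mm 630.3 -18.4 size 75.1 74.0 ang 12.8
mid_fin score 0.65 px 444.0 18.0 centre mm 419.1 234.3 size 57.7 66.8 ang 29.2
mid_fin score 0.6 px 508.0 190.0 centre mm 625.8 341.2 size 63.6 11.9 ang 12.3
low_fin score 0.98 px 329.0 206.0 centre mm 648.3 126.5 size 75.6 73.5 ang 16.6
```

View pics/w1.png

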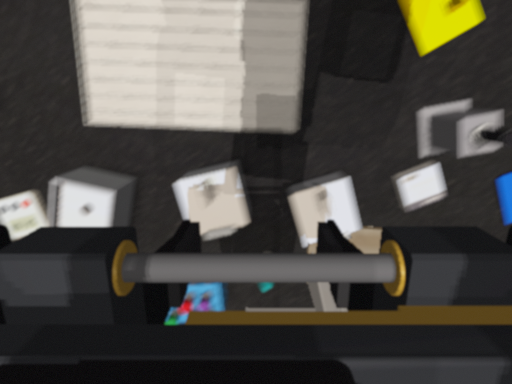

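Wrist view: mid lid at pixel (216,198), low lid (329,206), tray top left at (190,65). Lid yaws are 12.8° and 17°. Going to the mid fin.

{"op": "servo_tool", "data": {"rows": [-0.5,-0.018,-0.032,0.01,0,-0.5,-0.018,-0.032,0.01,0,-0.5,0,0,0.03,-6.4,-0.5,0,0,0.03,-6.4,-0.5,0,0,0,0]}}

```text
time: 4.98
position: [0.6159, -0.0266, 0.1806]
tool_rot: [-0.112, 0.994, 0.002, -0.006]
ft_force: [-1.0, 0.6, -1.2]
grip_width: 0.0653
grip_force: 0.0
```

Run:
```python
from h import *
st()
o,c=shot('wrist','w2.png')
find(c,['mid_fin','lid_mid','mid_edge'])
rect(c,o,'lid_mid',.064)
```

```text
4.98 [ 0.6159 -0.0266  0.1806] [[-0.975, -0.222, -0.012], [-0.222, 0.975, 0.003], [0.011, 0.006, -1.0]] 0.0653 0.0 [-1.   0.6 -1.2]
mid_fin [([0.623, -0.026, 0.089], 0.61)]
lid_mid [([0.641, -0.021, 0.056], 0.73)]
mid_edge [([0.681, -0.012, 0.062], 0.84)]
lid_mid score 0.55 px 256.0 197.0 centre mm 640.4 -23.2 size 80.6 79.8 ang 13.0
```

View pics/w2.png

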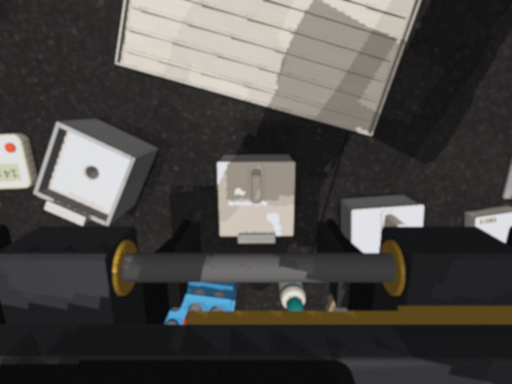

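The mid lid (256,197) is square to the gripper with its keeper at (256,238). The tall tin (90,170) is open. Descending.

{"op": "servo_tool", "data": {"rows": [-0.5,0,0,0.03,0,-0.5,0,0.001,0.03,0,-0.5,0,0,0.03,0,-0.5,0,0,0.025,0,-0.5,0,0,0,0]}}

```text
time: 5.65
position: [0.6174, -0.0248, 0.0687]
tool_rot: [-0.111, 0.994, 0.001, -0.003]
ft_force: [-0.6, -0.1, -0.1]
grip_width: 0.0651
grip_force: 0.0
```

{"op": "servo_tool", "data": {"rows": [1,0,0,0,0,1,0,0,0,0,1,0,0,0,0,1,0,0,0,0,1,0,0,0,0]}}

```text
time: 6.07
position: [0.6212, -0.026, 0.0735]
tool_rot: [-0.111, 0.994, -0.001, 0.002]
ft_force: [0.1, -0.0, -0.3]
grip_width: 0.0395
grip_force: 0.0
```

{"op": "servo_tool", "data": {"rows": [1,0,0,0,0,1,0,0,0,0,1,0,0,0,0,1,0,0,0,0,1,0,0,0,0]}}

```text
time: 6.48
position: [0.62, -0.0258, 0.0717]
tool_rot: [-0.111, 0.994, 0.0, -0.0]
ft_force: [1.2, -0.5, 0.2]
grip_width: 0.0068
grip_force: 0.0
```

Run:
```python
from h import *
o,c=shot('wrist'); st()
o2,s=shot('scene')
im=np.hstack([c['pixels'][100:330,120:400],cv2.resize(s['pixels'][130:230,200:350],None,fx=2.3,fy=2.3)])
cv2.imwrite('pics/w3.png',im[:,:,::-1])
find(c,['mid_fin','lid_mid']);find(s,['mid_fin','lid_mid'])
```

```text
6.53 [ 0.62   -0.0258  0.0717] [[-0.975, -0.221, -0.0], [-0.221, 0.975, 0.0], [0.0, 0.0, -1.0]] 0.0039 0.0 [ 0.6 -0.8 -0. ]
mid_fin [([0.625, -0.026, 0.092], 0.91)]
lid_mid [([0.641, -0.022, 0.054], 0.56)]
mid_fin [([0.634, 0.473, 0.034], 0.78), ([0.626, -0.025, 0.092], 0.61), ([0.38, 0.299, 0.034], 0.51)]
lid_mid [([0.641, 0.453, 0.002], 0.76), ([0.643, -0.019, 0.057], 0.72), ([0.542, 0.307, 0.112], 0.67)]
```

View pics/w3.png

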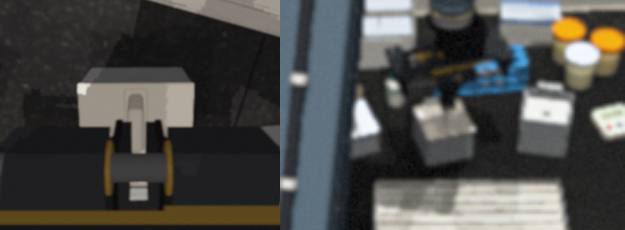

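The picture shows the fin (137,110) between the fingers. I'll check the grip force.

{"op": "servo_tool", "data": {"rows": [1,0,0,0,0,1,0,0,0,0,1,0,0,0,0]}}

```text
time: 7.03
position: [0.6201, -0.0258, 0.0718]
tool_rot: [-0.111, 0.994, -0.0, 0.0]
ft_force: [-0.5, 0.6, -0.6]
grip_width: 0.0001
grip_force: 0.0
```

Run:
```python
from h import *
o,c=shot('wrist')
cv2.imwrite('pics/w4.png',cv2.resize(c['pixels'][150:330,180:330],None,fx=4,fy=3.3,interpolation=cv2.INTER_CUBIC)[:,:,::-1])
M=wfix(o,c); Mi=np.linalg.inv(M); 
for p in ([0.62,-.0258,.072],[0.62,-.0258,.091],[.6215,-.0275,.1],[.606,-.031,.1],[.634,-.0245,.1],[.606,-.031,.064]):
    q=Mi@np.r_[p,1]; u=c['intrinsics']@q[:3]; print(p,(u[:2]/u[2]).round())
```

```text
[0.62, -0.0258, 0.072] [259. 214.]
[0.62, -0.0258, 0.091] [259. 224.]
[0.6215, -0.0275, 0.1] [255. 232.]
[0.606, -0.031, 0.1] [255. 206.]
[0.634, -0.0245, 0.1] [256. 252.]
[0.606, -0.031, 0.064] [256. 189.]
```

View pics/w4.png

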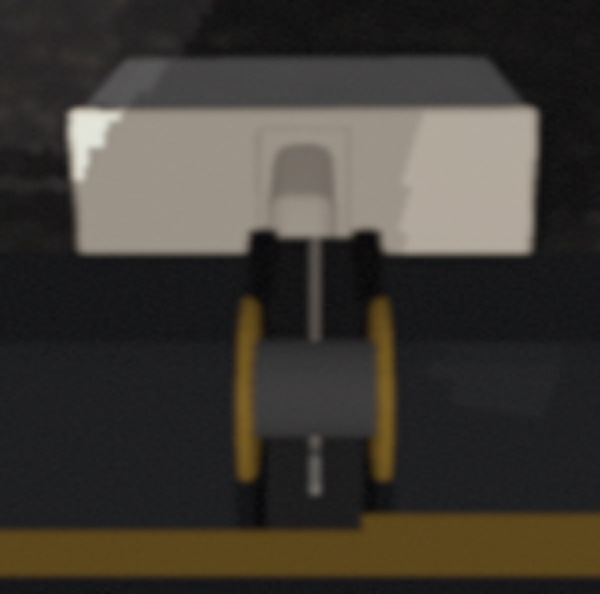

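{"op": "servo_tool", "data": {"rows": [0.3,0,0,0,0,0.3,0,0,0,0,0.3,0,0,0,0,0.3,0,0,0,0,0.3,0,0,0,0]}}

```text
time: 7.5
position: [0.6201, -0.0258, 0.0718]
tool_rot: [-0.111, 0.994, -0.0, 0.0]
ft_force: [-1.0, -0.6, 0.9]
grip_width: 0.0252
grip_force: 0.0
```

Run:
```python
from h import *
st()
o,c=shot('wrist'); _,s=shot('scene'); _,t=shot('top')
Rw=R.from_quat(o['tool_rot']).as_matrix(); P=np.array(o['position']); w=o['grip_width']/2
pts=[P+Rw@np.array([0,sg*w,-b]) for sg in(-1,1) for b in (0,.019,.07)]
M=np.linalg.inv(wfix(o,c)); ims=[]
def crop(im,uvs,x0,y0,wd,ht,f):
    a=cv2.resize(im[y0:y0+ht,x0:x0+wd],None,fx=f,fy=f,interpolation=cv2.INTER_CUBIC).copy()
    for i,(u,v) in enumerate(uvs): cv2.circle(a,(int((u-x0+.5)*f),int((v-y0+.5)*f)),3,[(255,0,0),(0,255,0),(0,100,255)][i%3],1)
    return a
uw=[(lambda q:(q[:2]/q[2]))(c['intrinsics']@(M@np.r_[p,1])[:3]) for p in pts]
us=[cv2.projectPoints(np.array(pts),np.array(k['rvec']),np.array(k['tvec']),k['intrinsics'],None)[0][:,0] for k in (s,t)]
m=us[0].mean(0).astype(int)
a=crop(c['pixels'],uw,158,140,200,150,3.9);  b=crop(s['pixels'],us[0],m[0]-35,m[1]-30,70,75,5)
m=us[1].mean(0).astype(int); d=crop(t['pixels'],us[1],m[0]-35,m[1]-30,70,75,5)
im=np.zeros((600,800,3),np.uint8); a=cv2.resize(a,(440,330)); im[:330,:440]=a; im[:375,445:795]=b
im[335:600,0:350]=d[50:315]
cv2.imwrite('pics/w5.png',im[:,:,::-1])
```

```text
7.5 [ 0.6201 -0.0258  0.0718] [[-0.975, -0.221, 0.0], [-0.221, 0.975, -0.0], [-0.0, -0.0, -1.0]] 0.0252 0.0 [-1.  -0.6  0.9]
```

View pics/w5.png

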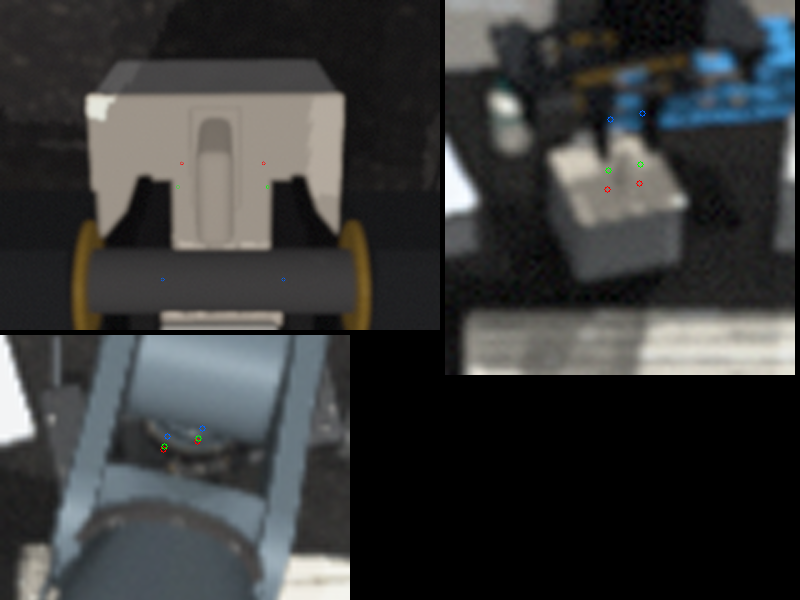

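Scene crop: the fingertips end at (608,158), about 25–30 mm above where the TCP should be (608,189). The fingers really sit at the fin's top, so I descend further while watching the force.

{"op": "servo_tool", "data": {"rows": [0.3,0,0,0.004,0,0.3,0,0,0.004,0,0.3,0,0,0,0]}}

```text
time: 7.9
position: [0.6193, -0.0256, 0.0627]
tool_rot: [-0.111, 0.994, 0.0, -0.001]
ft_force: [0.0, 0.9, 0.3]
grip_width: 0.0302
grip_force: 0.0
```

{"op": "servo_tool", "data": {"rows": [0.3,0,0,0.003,0,0.3,0,0,0.003,0,0.3,0,0,0,0]}}

```text
time: 8.15
position: [0.6196, -0.0257, 0.057]
tool_rot: [-0.111, 0.994, 0.0, -0.001]
ft_force: [0.0, -0.1, 0.2]
grip_width: 0.0307
grip_force: 0.0
```

{"op": "servo_tool", "data": {"rows": [0.3,0,0,0.003,0,0.3,0,0,0.003,0,0.3,0,0,0.003,0,0.3,0,0,0,0,0.3,0,0,0,0]}}

```text
time: 8.57
position: [0.6199, -0.0258, 0.0484]
tool_rot: [-0.111, 0.994, 0.0, -0.0]
ft_force: [0.2, 0.6, -0.0]
grip_width: 0.0305
grip_force: 0.0
```

{"op": "servo_tool", "data": {"rows": [0.3,0,0,0.002,0,0.3,0,0,0.002,0,0.3,0,0,0,0]}}

```text
time: 8.82
position: [0.6198, -0.0257, 0.0444]
tool_rot: [-0.111, 0.994, 0.0, -0.0]
ft_force: [-1.0, -0.2, -0.8]
grip_width: 0.0305
grip_force: 0.0
```

Run:
```python
from h import *
st()
o,c=shot('wrist'); _,s=shot('scene')
P=np.array([o['position']])
m=cv2.projectPoints(P,np.array(s['rvec']),np.array(s['tvec']),s['intrinsics'],None)[0][0,0].astype(int)
im=np.zeros((600,800,3),np.uint8)
im[:450,:400]=cv2.resize(c['pixels'][130:280,190:323],(400,450),interpolation=2)
im[:450,400:]=cv2.resize(s['pixels'][m[1]-35:m[1]+25,m[0]-25:m[0]+28],(400,450),interpolation=2)
cv2.imwrite('pics/w6.png',im[:,:,::-1])
```

```text
8.82 [ 0.6198 -0.0257  0.0444] [[-0.975, -0.221, -0.001], [-0.221, 0.975, 0.0], [0.001, 0.0, -1.0]] 0.0305 0.0 [-1.  -0.2 -0.8]
```

View pics/w6.png

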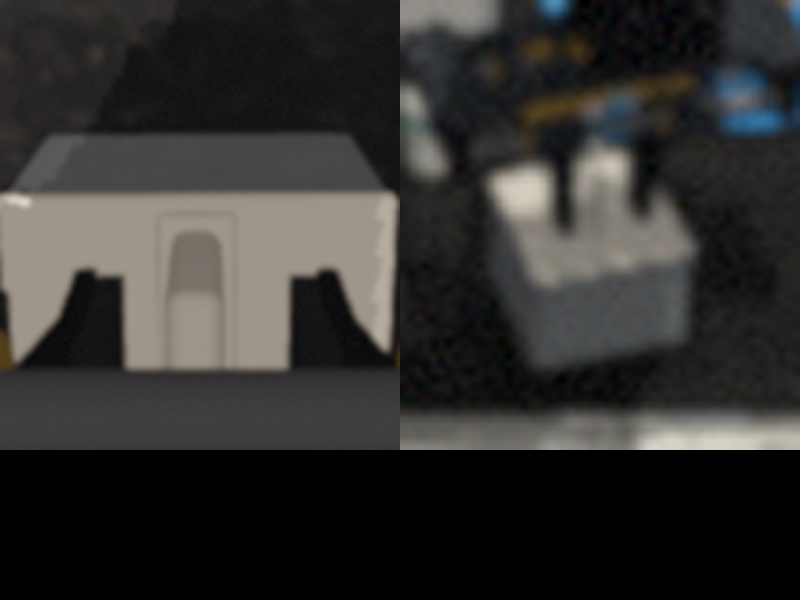

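The fingers now straddle the fin: fin at (200,300) in the left half, fingers at (105,320) and (310,320). Closing.

{"op": "servo_tool", "data": {"rows": [1,0,0,0,0,1,0,0,0,0,1,0,0,0,0,1,0,0,0,0,1,0,0,0,0]}}

```text
time: 9.33
position: [0.6202, -0.0259, 0.0448]
tool_rot: [-0.111, 0.994, -0.0, 0.0]
ft_force: [-0.4, -0.6, 0.0]
grip_width: 0.0098
grip_force: 25.0
```

{"op": "servo_tool", "data": {"rows": [1,0,0,0,0,1,0,0,0,0,1,0,0,0,0]}}

```text
time: 9.58
position: [0.6202, -0.0259, 0.0448]
tool_rot: [-0.111, 0.994, -0.0, 0.0]
ft_force: [-0.3, 0.4, 0.3]
grip_width: 0.0098
grip_force: 25.0
```

{"op": "servo_tool", "data": {"rows": [1,-0.0025,0,-0.005,0,1,-0.003,0,-0.005,0,1,-0.0035,0,-0.0048,0,1,-0.004,0,-0.0045,0,1,0,0,0,0]}}

```text
time: 10.0
position: [0.6328, -0.0226, 0.0647]
tool_rot: [-0.112, 0.994, 0.0, -0.0]
ft_force: [-1.9, -0.6, -2.7]
grip_width: 0.0098
grip_force: 25.0
```

{"op": "servo_tool", "data": {"rows": [1,-0.003,0,-0.003,0,1,0,0,0,0,1,0,0,0,0]}}

```text
time: 10.25
position: [0.6356, -0.022, 0.0672]
tool_rot: [-0.111, 0.994, 0.0, -0.0]
ft_force: [-2.8, -0.3, -2.2]
grip_width: 0.0098
grip_force: 25.0
```

Run:
```python
from h import *
st()
o,c=shot('wrist'); _,s=shot('scene'); find(c,['mid_edge','mid_fin']);find(s,['mid_edge','mid_fin'])
P=np.array([o['position']])
m=cv2.projectPoints(P,np.array(s['rvec']),np.array(s['tvec']),s['intrinsics'],None)[0][0,0].astype(int)
im=np.zeros((450,800,3),np.uint8)
im[:,:400]=cv2.resize(c['pixels'][130:280,190:323],(400,450),interpolation=2)
im[:,400:]=cv2.resize(s['pixels'][m[1]-35:m[1]+35,m[0]-30:m[0]+32],(400,450),interpolation=2)
cv2.imwrite('pics/w7.png',im[:,:,::-1])
```

```text
10.25 [ 0.6356 -0.022   0.0672] [[-0.975, -0.222, -0.0], [-0.222, 0.975, 0.0], [0.0, 0.0, -1.0]] 0.0098 25.0 [-2.8 -0.3 -2.2]
mid_edge []
mid_fin [([0.636, -0.022, 0.114], 0.82)]
mid_edge [([0.656, 0.416, 0.003], 0.83), ([0.662, 0.135, -0.002], 0.55), ([0.68, -0.011, 0.06], 0.53)]
mid_fin [([0.381, 0.299, 0.032], 0.61), ([0.637, -0.022, 0.111], 0.59), ([0.634, 0.474, 0.035], 0.59)]
```

View pics/w7.png

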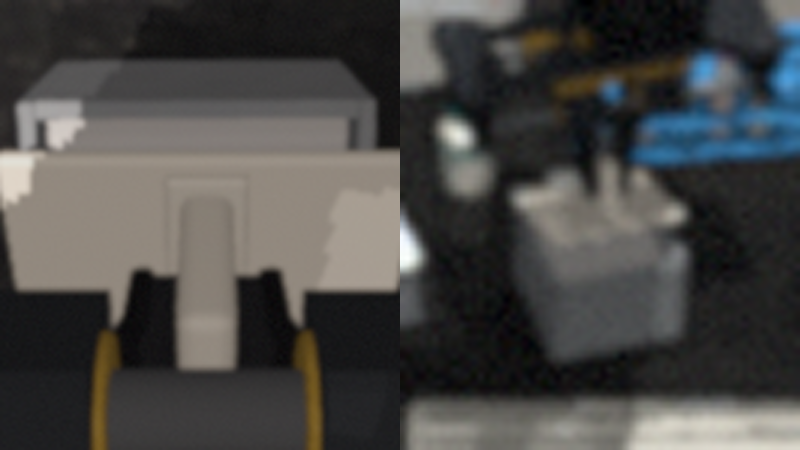

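Left half shows the lid tipped up with the tin mouth visible at (200,130). The far edge reads (0.680,-0.011,0.060) and the fin rise of 23 mm means about 23°. Drawing it out and lifting.

{"op": "servo_tool", "data": {"rows": [1,0.005,0,-0.0005,0,1,0.006,0,-0.0005,0,1,0.007,0,-0.001,0,1,0.008,0,-0.002,0,1,0.004,0,-0.01,0]}}

```text
time: 10.97
position: [0.604, -0.0289, 0.0804]
tool_rot: [-0.111, 0.994, 0.001, -0.002]
ft_force: [-1.6, -0.6, -0.6]
grip_width: 0.0099
grip_force: 25.0
```

{"op": "servo_tool", "data": {"rows": [1,0,0,-0.02,0,1,0,0,-0.025,0,1,0,0,-0.02,0,1,0,0,-0.01,0,1,0,0,0,0]}}

```text
time: 11.38
position: [0.6086, -0.0295, 0.1597]
tool_rot: [-0.111, 0.994, -0.001, 0.003]
ft_force: [0.2, -0.5, 0.2]
grip_width: 0.0102
grip_force: 25.0
```

Run:
```python
from h import *
st()
o,c=shot('wrist'); find(c,['mid_edge','mid_fin','lid_mid','tray','low_fin','lid_low'])
rect(c,o,'tray',.01); rect(c,o,'lid_low',.05)
_,s=shot('scene'); _,t=shot('top');find(s,['tray','mid_fin','mid_edge']);find(t,['tray'])
for k in (s,t):
  for d in robot.outline_of(k,'tray')[:1]:
    m=d['region'].astype(np.uint8); cs=max(cv2.findContours(m,0,1)[0],key=cv2.contourArea)[:,0,:]
    Rm=cv2.Rodrigues(np.array(k['rvec']))[0]; C=-Rm.T@np.array(k['tvec']).ravel()
    D=(Rm.T@np.linalg.inv(k['intrinsics'])@np.c_[cs,np.ones(len(cs))].T).T
    P=C+D*((.01-C[2])/D[:,2])[:,None]; print(d['score'],cv2.minAreaRect((P[:,:2]*1000).astype(np.float32)))
```

```text
11.38 [ 0.6086 -0.0295  0.1597] [[-0.975, -0.221, 0.007], [-0.221, 0.975, -0.002], [-0.007, -0.003, -1.0]] 0.0102 25.0 [ 0.2 -0.5  0.2]
mid_edge []
mid_fin [([0.611, -0.031, 0.206], 0.64)]
lid_mid [([0.614, -0.028, 0.165], 0.64)]
tray [([0.462, -0.052, -0.003], 0.66)]
low_fin [([0.64, 0.128, 0.078], 0.64)]
lid_low [([0.661, 0.135, 0.041], 0.78)]
tray score 0.78 px 279.0 54.0 centre mm 475.6 -53.0 size 305.5 144.1 ang 88.7
tray score 0.5 px 258.0 205.0 centre mm 668.0 -16.9 size 91.4 160.6 ang 12.8
lid_low score 0.63 px 410.0 232.0 centre mm 638.5 127.6 size 42.8 82.4 ang 12.9
tray [([0.46, -0.051, 0.002], 0.71)]
mid_fin [([0.634, 0.473, 0.035], 0.83), ([0.38, 0.299, 0.035], 0.65), ([0.608, -0.026, 0.201], 0.6)]
mid_edge [([0.654, 0.416, -0.001], 0.63), ([0.651, -0.018, 0.148], 0.6)]
tray [([0.457, -0.053, -0.004], 0.87), ([0.546, 0.308, 0.081], 0.32)]
0.86 ((450.0264587402344, -53.08062744140625), (298.90228271484375, 181.2325897216797), 87.08126068115234)
0.56 ((456.60369873046875, -151.62294006347656), (104.94910430908203, 169.96351623535156), 87.3985595703125)
```

The lid is held at about 24°. The tray is centred at (0.460,-0.052), nearly square to the world. Carrying the lid to the tray's -y half.

{"op": "servo_tool", "data": {"rows": [1,0.033,-0.012,0,0,1,0.033,-0.012,0,0,1,0.033,-0.012,0,0,1,0.033,-0.012,0,0,1,0.033,-0.011,0,0]}}

```text
time: 12.65
position: [0.4575, -0.1237, 0.1563]
tool_rot: [-0.112, 0.994, -0.0, 0.0]
ft_force: [0.1, -1.6, -1.8]
grip_width: 0.0096
grip_force: 25.0
```

{"op": "servo_tool", "data": {"rows": [1,0,0,0.025,0,1,0,0,0.03,0,1,0,0,0.03,0,1,0,0,0.03,0,1,0,0,0.01,0]}}

```text
time: 13.07
position: [0.4568, -0.1223, 0.0282]
tool_rot: [-0.111, 0.994, 0.001, -0.002]
ft_force: [-0.8, 0.1, -1.0]
grip_width: 0.0098
grip_force: 25.0
```

{"op": "servo_tool", "data": {"rows": [1,0,0,0,0,1,0,0,0.002,0,1,0,0,0,0]}}

```text
time: 13.32
position: [0.4594, -0.1234, 0.0296]
tool_rot: [-0.111, 0.994, -0.001, 0.001]
ft_force: [0.3, -0.7, -1.2]
grip_width: 0.0095
grip_force: 25.0
```

Run:
```python
from h import *
st()
o,c=shot('wrist'); find(c,['mid_fin','lid_mid','tray'])
_,s=shot('scene'); find(s,['tray','mid_fin','mid_edge','lid_mid'])
```

```text
13.32 [ 0.4594 -0.1234  0.0296] [[-0.975, -0.222, 0.002], [-0.222, 0.975, -0.001], [-0.001, -0.001, -1.0]] 0.0095 25.0 [ 0.3 -0.7 -1.2]
mid_fin [([0.462, -0.123, 0.074], 0.75)]
lid_mid [([0.464, -0.122, 0.036], 0.9)]
tray [([0.463, -0.055, -0.002], 0.98)]
tray [([0.46, -0.051, -0.0], 0.96)]
mid_fin [([0.633, 0.471, 0.037], 0.88), ([0.459, -0.12, 0.074], 0.8), ([0.378, 0.299, 0.034], 0.64)]
mid_edge [([0.655, 0.413, 0.004], 0.83), ([0.504, -0.115, 0.022], 0.58), ([0.411, 0.242, 0.005], 0.53)]
lid_mid [([0.638, 0.452, -0.0], 0.73), ([0.467, -0.119, 0.034], 0.61), ([0.391, 0.277, 0.002], 0.55)]
```

{"op": "servo_tool", "data": {"rows": [1,0,0,0.007,0,1,0,0,0.007,0,1,0.0055,0,0.004,0,1,0.005,0,0.0047,0,1,0,0,0,0]}}

```text
time: 14.18
position: [0.4478, -0.1255, 0.0056]
tool_rot: [-0.111, 0.994, 0.0, -0.0]
ft_force: [1.5, -0.5, 0.8]
grip_width: 0.0099
grip_force: 25.0
```

{"op": "servo_tool", "data": {"rows": [1,0.0046,0,0.005,0,1,0.004,0,0.005,0,1,0,0,0.001,0,1,0,0,0,0]}}

```text
time: 14.52
position: [0.4386, -0.1274, -0.0044]
tool_rot: [-0.111, 0.994, 0.0, -0.001]
ft_force: [-3.0, -2.9, 7.0]
grip_width: 0.0099
grip_force: 25.0
```

Run:
```python
from h import *
st()
o,c=shot('wrist'); find(c,['mid_fin','lid_mid'])
_,s=shot('scene'); find(s,['mid_fin','mid_edge','lid_mid'])
P=np.array([o['position']])
m=cv2.projectPoints(P,np.array(s['rvec']),np.array(s['tvec']),s['intrinsics'],None)[0][0,0].astype(int)
im=np.zeros((450,800,3),np.uint8)
im[:,:400]=cv2.resize(c['pixels'][130:280,190:323],(400,450),interpolation=2)
im[:,400:]=cv2.resize(s['pixels'][m[1]-35:m[1]+35,m[0]-30:m[0]+32],(400,450),interpolation=2)
cv2.imwrite('pics/w8.png',im[:,:,::-1])
```

```text
14.52 [ 0.4386 -0.1274 -0.0044] [[-0.975, -0.221, -0.002], [-0.221, 0.975, 0.0], [0.002, 0.001, -1.0]] 0.0099 25.0 [-3.  -2.9  7. ]
mid_fin [([0.441, -0.126, 0.041], 0.61)]
lid_mid [([0.461, -0.122, 0.007], 0.96)]
mid_fin [([0.439, -0.126, 0.041], 0.74), ([0.385, 0.296, 0.034], 0.54)]
mid_edge [([0.655, 0.414, 0.003], 0.8), ([0.414, 0.242, 0.008], 0.65), ([0.5, -0.114, 0.006], 0.62)]
lid_mid [([0.462, -0.123, 0.006], 0.82), ([0.643, 0.451, -0.001], 0.62), ([0.39, 0.281, 0.004], 0.48)]
```

View pics/w8.png

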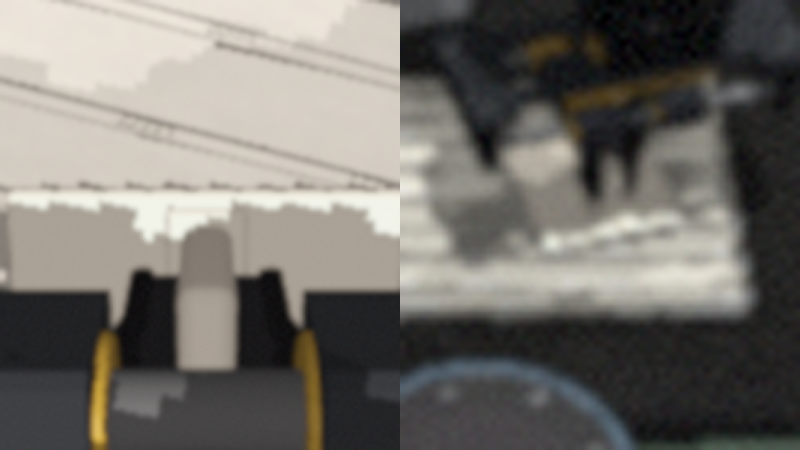

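The lid lies flat in the tray: plate edge at row 190 is level, fin at (205,290). Releasing, then going to the low tin.

{"op": "servo_tool", "data": {"rows": [0.3,0,0,-0.001,0,0.3,0,0,0,0,0.3,0,0,0,0,0.3,0,0,-0.01,0,0.3,0,0,-0.02,0]}}

```text
time: 15.28
position: [0.4381, -0.1261, 0.0249]
tool_rot: [-0.111, 0.994, 0.002, -0.002]
ft_force: [1.3, -1.0, 0.5]
grip_width: 0.0289
grip_force: 0.0
```

{"op": "servo_tool", "data": {"rows": [0.2,0,0,-0.03,0,0.2,0,0,-0.035,0,0.2,0,0,-0.035,0,0.2,0,0,-0.03,-4.2,0.2,0,0,0,0]}}

```text
time: 15.7
position: [0.4433, -0.1289, 0.1613]
tool_rot: [-0.149, 0.989, -0.003, 0.004]
ft_force: [1.1, -0.2, -0.3]
grip_width: 0.0348
grip_force: 0.0
```

```bash
cat >> h.py <<'E'
def rel(x,y):
    o=robot.get_obs(); Rm=R.from_quat(o['tool_rot']).as_matrix(); d=Rm.T@np.array([x-o['position'][0],y-o['position'][1],0]); print('tool shift',d.round(4),'yaw',np.degrees(np.arctan2(-Rm[0,1],Rm[1,1])).round(2))
E
python3 - <<'E'
from h import *
st(); rel(.6385,.128)
o,c=shot('wrist');find(c,['lid_mid','low_fin','lid_low'])
E
```

```text
15.7 [ 0.4433 -0.1289  0.1613] [[-0.955, -0.295, 0.01], [-0.295, 0.956, -0.006], [-0.007, -0.008, -1.0]] 0.0348 0.0 [ 1.1 -0.2 -0.3]
tool shift [-0.2623  0.1879  0.0004] yaw 17.15
lid_mid [([0.461, -0.122, 0.004], 0.62)]
low_fin [([0.679, -0.325, -0.003], 0.63), ([0.523, -0.367, 0.004], 0.25)]
lid_low []
```

{"op": "servo_tool", "data": {"rows": [0.2,-0.026,0.019,0,0,0.2,-0.026,0.019,0,0,0.2,-0.026,0.019,0,0,0.2,-0.026,0.019,0,0,0.2,-0.026,0.019,0,0]}}

```text
time: 16.32
position: [0.5356, 0.0032, 0.1539]
tool_rot: [-0.147, 0.989, 0.001, -0.002]
ft_force: [-0.2, -0.6, 0.1]
grip_width: 0.0347
grip_force: 0.0
```

{"op": "servo_tool", "data": {"rows": [0.2,-0.026,0.019,0,0,0.2,-0.026,0.019,0,0,0.2,-0.026,0.019,0,0,0.2,-0.026,0.019,0,0,0.2,0,0,0,0]}}

```text
time: 16.73
position: [0.6161, 0.1093, 0.1537]
tool_rot: [-0.149, 0.989, 0.001, 0.0]
ft_force: [1.1, -0.3, -0.2]
grip_width: 0.0348
grip_force: 0.0
```

Run:
```python
from h import *
st(); rel(.639,.128)
o,c=shot('wrist','w9.png');find(c,['low_fin','lid_low','low_edge']); rect(c,o,'lid_low',.05)
```

```text
16.73 [0.6161 0.1093 0.1537] [[-0.955, -0.295, 0.0], [-0.295, 0.955, 0.002], [-0.001, 0.002, -1.0]] 0.0348 0.0 [ 1.1 -0.3 -0.2]
tool shift [-0.0274  0.0111  0.    ] yaw 17.19
low_fin [([0.637, 0.128, 0.077], 0.75)]
lid_low [([0.66, 0.136, 0.043], 0.62)]
low_edge [([0.697, 0.145, 0.046], 0.92)]
lid_low score 0.88 px 265.0 216.0 centre mm 656.0 133.0 size 72.8 79.8 ang 17.1
```

View pics/w9.png

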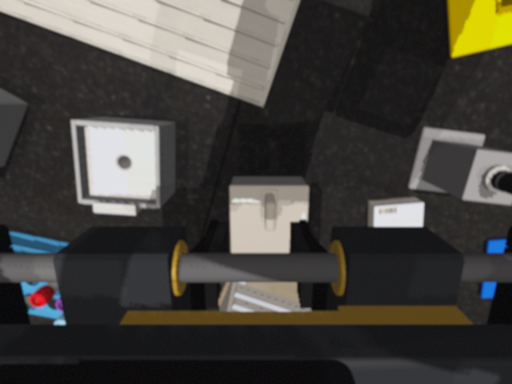

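The low lid (268,215) is aligned, with the rack behind it at row 282 and below. The mid tin (123,165) is open. Moving over the fin and descending.

{"op": "servo_tool", "data": {"rows": [0.2,-0.014,0.006,0,0,0.2,-0.013,0.005,0.02,0,0.2,0,0,0.03,0,0.2,0,0,0.02,0,0.2,0,0,0,0]}}

```text
time: 17.4
position: [0.6317, 0.1217, 0.0815]
tool_rot: [-0.147, 0.989, 0.001, -0.005]
ft_force: [-0.9, -0.2, -0.7]
grip_width: 0.035
grip_force: 0.0
```

Run:
```python
from h import *
st(); rel(.639,.128)
o,c=shot('wrist')
for p in((262,283),(262,300)):
  print([pix2w(p,z,c,o).round(3).tolist() for z in(0,.05,.1)])
_,s=shot('scene')
P=np.array([o['position']])
m=cv2.projectPoints(P,np.array(s['rvec']),np.array(s['tvec']),s['intrinsics'],None)[0][0,0].astype(int)
im=np.zeros((450,800,3),np.uint8)
im[:,:400]=cv2.resize(c['pixels'][160:310,190:323],(400,450),interpolation=2)
im[:,400:]=cv2.resize(s['pixels'][m[1]-60:m[1]+45,m[0]-45:m[0]+48],(400,450),interpolation=2)
cv2.imwrite('pics/w10.png',im[:,:,::-1])
```

```text
17.4 [0.6317 0.1217 0.0815] [[-0.957, -0.291, -0.011], [-0.291, 0.957, -0.0], [0.011, 0.003, -1.0]] 0.035 0.0 [-0.9 -0.2 -0.7]
tool shift [-0.0088  0.0039 -0.0001] yaw 16.89
[[0.73, 0.155, 0.0], [0.7, 0.145, 0.05], [0.671, 0.136, 0.1]]
[[0.748, 0.161, 0.0], [0.716, 0.15, 0.05], [0.683, 0.139, 0.1]]
```

View pics/w10.png

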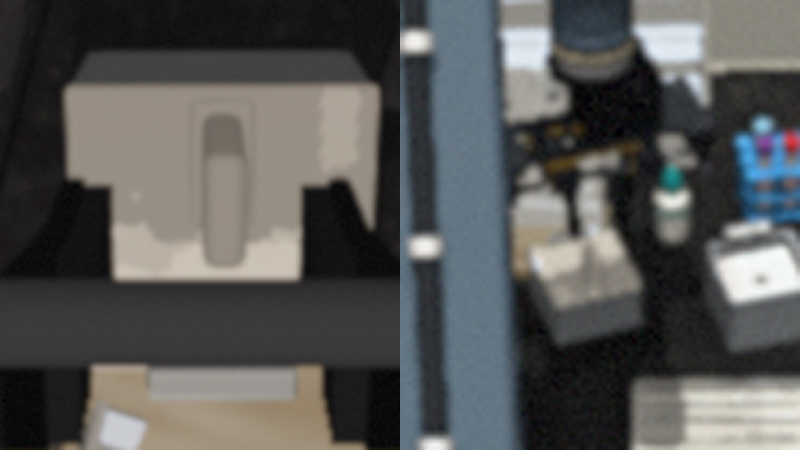

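{"op": "servo_tool", "data": {"rows": [0.2,0,0,0.01,0,0.2,0,0,0.01,0,0.2,0,0,0,0,0.2,0,0,0,0]}}

```text
time: 17.83
position: [0.636, 0.123, 0.0662]
tool_rot: [-0.148, 0.989, 0.0, -0.0]
ft_force: [0.2, -0.1, 0.2]
grip_width: 0.0347
grip_force: 0.0
```

Run:
```python
from h import *
st(); rel(.639,.128)
o,c=shot('wrist');find(c,['low_fin'])
```

```text
17.83 [0.636  0.123  0.0662] [[-0.956, -0.292, -0.001], [-0.292, 0.956, -0.0], [0.001, 0.0, -1.0]] 0.0347 0.0 [ 0.2 -0.1  0.2]
tool shift [-0.0043  0.0039 -0.    ] yaw 16.98
low_fin [([0.638, 0.13, 0.075], 0.58)]
```

Correct by −4, +4 mm and go down 35 mm, then close.

{"op": "servo_tool", "data": {"rows": [0.2,-0.004,0.004,0.009,0,0.2,0,0,0.009,0,0.2,0,0,0.009,0,0.2,0,0,0.008,0,0.2,0,0,0,0]}}

```text
time: 18.35
position: [0.6369, 0.1281, 0.0286]
tool_rot: [-0.148, 0.989, 0.0, -0.002]
ft_force: [-0.0, 0.3, -0.1]
grip_width: 0.0349
grip_force: 0.0
```

{"op": "servo_tool", "data": {"rows": [1,0,0,0,0,1,0,0,0,0,1,0,0,0,0,1,0,0,0,0,1,0,0,0,0]}}

```text
time: 18.77
position: [0.6394, 0.1281, 0.0318]
tool_rot: [-0.148, 0.989, -0.0, 0.0]
ft_force: [0.6, -0.5, 1.2]
grip_width: 0.0099
grip_force: 25.0
```

{"op": "servo_tool", "data": {"rows": [1,0,0,0,0,1,0,0,0,0]}}

```text
time: 18.93
position: [0.6394, 0.1281, 0.0318]
tool_rot: [-0.148, 0.989, -0.0, 0.0]
ft_force: [-0.6, 0.4, 1.6]
grip_width: 0.0099
grip_force: 25.0
```

Gripped; tipping.

{"op": "servo_tool", "data": {"rows": [1,-0.0025,0,-0.005,0,1,-0.003,0,-0.005,0,1,-0.0035,0,-0.0048,0,1,-0.004,0,-0.0045,0,1,0,0,0,0]}}

```text
time: 19.35
position: [0.6515, 0.1321, 0.0512]
tool_rot: [-0.148, 0.989, 0.0, -0.0]
ft_force: [-2.8, 0.2, -3.9]
grip_width: 0.0099
grip_force: 25.0
```

{"op": "servo_tool", "data": {"rows": [1,-0.003,0,-0.003,0,1,0,0,0,0,1,0,0,0,0]}}

```text
time: 19.6
position: [0.6542, 0.1329, 0.0537]
tool_rot: [-0.148, 0.989, 0.0, -0.0]
ft_force: [-2.1, -0.6, -2.2]
grip_width: 0.01
grip_force: 25.0
```

Run:
```python
from h import *
st()
o,c=shot('wrist'); find(c,['low_edge','low_fin']); _,s=shot('scene');find(s,['low_edge','low_fin'])
```

```text
19.6 [0.6542 0.1329 0.0537] [[-0.956, -0.292, -0.0], [-0.292, 0.956, 0.0], [0.0, 0.0, -1.0]] 0.01 25.0 [-2.1 -0.6 -2.2]
low_edge []
low_fin [([0.652, 0.134, 0.094], 0.87)]
low_edge [([0.699, 0.146, 0.052], 0.65), ([0.663, 0.136, -0.004], 0.53)]
low_fin [([0.65, 0.135, 0.101], 0.66)]
```

{"op": "servo_tool", "data": {"rows": [1,0.005,0,-0.0005,0,1,0.006,0,-0.0005,0,1,0.007,0,-0.001,0,1,0.008,0,-0.002,0,1,0.004,0,-0.01,0]}}

```text
time: 20.32
position: [0.6232, 0.1237, 0.067]
tool_rot: [-0.148, 0.989, 0.0, -0.002]
ft_force: [0.1, -0.0, -0.6]
grip_width: 0.0097
grip_force: 25.0
```

{"op": "servo_tool", "data": {"rows": [1,0,0,-0.02,0,1,0,0,-0.025,0,1,0,0,-0.02,0,1,0,0,-0.02,0,1,0,0,0,0]}}

```text
time: 20.73
position: [0.6292, 0.1241, 0.1587]
tool_rot: [-0.148, 0.989, -0.001, 0.006]
ft_force: [1.6, 0.3, 0.2]
grip_width: 0.0095
grip_force: 25.0
```

Run:
```python
from h import *
st(); rel(.462,.017)
_,s=shot('scene');find(s,['low_edge','low_fin','lid_mid','tray'])
```

```text
20.73 [0.6292 0.1241 0.1587] [[-0.956, -0.292, 0.011], [-0.292, 0.956, 0.0], [-0.011, -0.003, -1.0]] 0.0095 25.0 [1.6 0.3 0.2]
tool shift [ 0.1912 -0.0536 -0.0019] yaw 16.99
low_edge [([0.675, 0.139, 0.156], 0.51)]
low_fin [([0.626, 0.125, 0.204], 0.68)]
lid_mid [([0.458, -0.123, 0.007], 0.72), ([0.642, 0.452, 0.0], 0.65)]
tray [([0.46, -0.052, -0.002], 0.9), ([0.67, 0.136, 0.157], 0.67), ([0.754, 0.048, -0.002], 0.49)]
```

{"op": "servo_tool", "data": {"rows": [1,0.032,-0.009,0,0,1,0.032,-0.009,0,0,1,0.032,-0.009,0,0,1,0.032,-0.009,0,0,1,0.032,-0.009,0,0]}}

```text
time: 21.4
position: [0.4834, 0.0338, 0.1514]
tool_rot: [-0.148, 0.989, 0.0, -0.001]
ft_force: [0.1, -0.2, 0.1]
grip_width: 0.0099
grip_force: 25.0
```

{"op": "servo_tool", "data": {"rows": [1,0.028,-0.009,0,0,1,0,0,0.03,0,1,0,0,0.03,0,1,0,0,0.03,0,1,0,0,0,0]}}

```text
time: 21.82
position: [0.4569, 0.018, 0.0579]
tool_rot: [-0.147, 0.989, 0.002, -0.006]
ft_force: [-0.7, 0.4, -1.7]
grip_width: 0.0099
grip_force: 25.0
```

{"op": "servo_tool", "data": {"rows": [1,0,0,0.02,0,1,0,0,0.01,0,1,0,0,0,0,1,0,0,0,0]}}

```text
time: 22.15
position: [0.4615, 0.0176, 0.0328]
tool_rot: [-0.148, 0.989, 0.0, -0.001]
ft_force: [0.5, 0.2, -0.3]
grip_width: 0.0099
grip_force: 25.0
```

Run:
```python
from h import *
st(); rel(.462,.017)
_,s=shot('scene');find(s,['low_edge','low_fin','lid_low','tray'])
```

```text
22.15 [0.4615 0.0176 0.0328] [[-0.956, -0.292, -0.001], [-0.292, 0.956, 0.0], [0.001, 0.001, -1.0]] 0.0099 25.0 [ 0.5  0.2 -0.3]
tool shift [-0.0003 -0.0007 -0.    ] yaw 17.0
low_edge [([0.506, 0.029, 0.03], 0.6), ([0.545, 0.31, 0.082], 0.4), ([0.458, 0.018, 0.075], 0.22)]
low_fin [([0.453, 0.02, 0.078], 0.62)]
lid_low [([0.472, 0.022, 0.034], 0.72)]
tray [([0.461, -0.054, -0.002], 0.79), ([0.662, 0.134, -0.002], 0.65)]
```

{"op": "servo_tool", "data": {"rows": [1,0,0,0.008,0,1,0,0,0.008,0,1,0.0055,0,0.004,0,1,0.005,0,0.0047,0,1,0,0,0,0]}}

```text
time: 22.82
position: [0.4509, 0.0142, 0.0072]
tool_rot: [-0.147, 0.989, 0.0, -0.0]
ft_force: [1.5, -1.1, 1.4]
grip_width: 0.0098
grip_force: 25.0
```

{"op": "servo_tool", "data": {"rows": [1,0.0046,0,0.005,0,1,0.004,0,0.005,0,1,0,0,0.001,0,1,0,0,0,0]}}

```text
time: 23.15
position: [0.4418, 0.0116, -0.003]
tool_rot: [-0.148, 0.989, 0.0, -0.001]
ft_force: [-1.6, -2.2, 3.9]
grip_width: 0.01
grip_force: 25.0
```

Run:
```python
from h import *
st()
o,c=shot('wrist'); find(c,['low_fin','lid_low','low_edge'])
_,s=shot('scene');find(s,['low_edge','low_fin','lid_low'])
```

```text
23.15 [ 0.4418  0.0116 -0.003 ] [[-0.956, -0.292, -0.003], [-0.292, 0.956, -0.0], [0.003, 0.001, -1.0]] 0.01 25.0 [-1.6 -2.2  3.9]
low_fin [([0.445, 0.013, 0.039], 0.67)]
lid_low [([0.464, 0.018, 0.009], 0.8)]
low_edge [([0.5, 0.029, 0.011], 0.87)]
low_edge [([0.5, 0.029, 0.009], 0.64), ([0.46, -0.122, 0.008], 0.49)]
low_fin [([0.436, 0.011, 0.047], 0.55), ([0.548, 0.312, 0.083], 0.16)]
lid_low [([0.551, 0.311, 0.083], 0.74), ([0.464, 0.02, 0.006], 0.52)]
```

{"op": "servo_tool", "data": {"rows": [0.3,0,0,-0.001,0,0.3,0,0,0,0,0.3,0,0,0,0,0.3,0,0,-0.01,0,0.3,0,0,-0.02,0]}}

```text
time: 23.97
position: [0.4423, 0.0123, 0.0267]
tool_rot: [-0.148, 0.989, 0.001, -0.002]
ft_force: [0.4, -0.3, -0.8]
grip_width: 0.0287
grip_force: 0.0
```

{"op": "servo_tool", "data": {"rows": [0,0,0,-0.03,0,0,0,0,-0.04,0,0,0,0,-0.04,5,0,0,0,-0.04,6,0,0,0,-0.04,6]}}

```text
time: 24.38
position: [0.443, 0.0122, 0.2199]
tool_rot: [0.003, 1.0, 0.0, 0.0]
ft_force: [0.3, -0.0, -0.1]
grip_width: 0.0428
grip_force: 0.0
```

Run:
```python
from h import *
st(); rel(.52,.29)
o,c=shot('wrist'); find(c,['lid_low','low_edge','rod_grip','stand_top'])
_,s=shot('scene');find(s,['lid_low','lid_mid','low_edge','mid_edge','rod_grip','stand_top'])
im=np.hstack([cv2.resize(c['pixels'],(400,300)),cv2.resize(s['pixels'][100:280,150:390],(400,300))]);cv2.imwrite('pics/w11.png',im[:,:,::-1])
```

```text
24.38 [0.443  0.0122 0.2199] [[-1.0, 0.005, 0.0], [0.005, 1.0, 0.0], [-0.0, 0.0, -1.0]] 0.0428 0.0 [ 0.3 -0.  -0.1]
tool shift [-7.560e-02  2.782e-01  1.000e-04] yaw -0.29
lid_low [([0.461, 0.017, 0.006], 0.57)]
low_edge [([0.499, 0.029, 0.013], 0.88)]
rod_grip []
stand_top [([0.545, 0.306, 0.079], 0.84)]
lid_low [([0.464, 0.019, 0.008], 0.54)]
lid_mid [([0.641, 0.453, 0.001], 0.68), ([0.674, -0.323, 0.001], 0.66), ([0.459, -0.121, 0.007], 0.62)]
low_edge [([0.503, 0.029, 0.011], 0.78)]
mid_edge [([0.654, 0.416, 0.006], 0.87), ([0.501, -0.115, 0.008], 0.78)]
rod_grip []
stand_top [([0.55, 0.312, 0.08], 0.64), ([0.653, -0.196, 0.015], 0.35)]
```

View pics/w11.png

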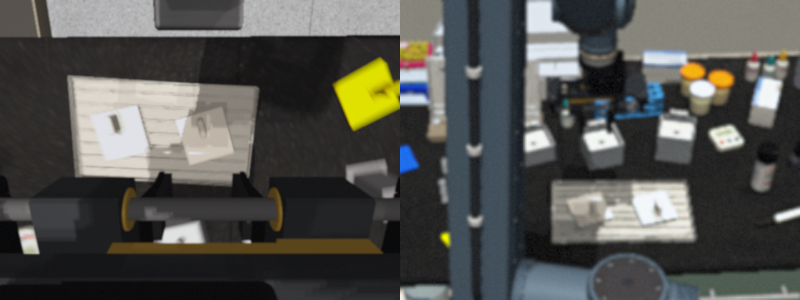

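Both lids lie flat in the tray, at (120,130) and (205,135) in the left half. Now to the rod.

{"op": "servo_tool", "data": {"rows": [-0.2,-0.011,0.036,0,0,-0.2,-0.011,0.036,0,0,-0.2,-0.011,0.036,0,0,-0.2,-0.011,0.036,0,0,-0.2,-0.011,0.036,0,0]}}

```text
time: 25.4
position: [0.4985, 0.1935, 0.2174]
tool_rot: [0.0, 1.0, -0.0, -0.0]
ft_force: [0.9, -0.9, 0.2]
grip_width: 0.052
grip_force: 0.0
```

{"op": "servo_tool", "data": {"rows": [-0.2,-0.011,0.036,0,0,-0.2,-0.011,0.036,0,0,-0.2,-0.011,0.036,0,0,-0.2,0,0,0,0,-0.2,0,0,0,0]}}

```text
time: 25.82
position: [0.5312, 0.3015, 0.2167]
tool_rot: [-0.002, 1.0, -0.0, -0.001]
ft_force: [0.2, -0.8, -0.8]
grip_width: 0.0522
grip_force: 0.0
```

Run:
```python
from h import *
st()
o,c=shot('wrist','w12.png'); find(c,['rod_grip','stand_top','rod_tip','lid_low','lid_mid']); rect(c,o,'rod_grip',.134);rect(c,o,'stand_top',.08)
_,s=shot('scene');find(s,['rod_grip','stand_top'])
_,s=shot('top');find(s,['rod_grip','stand_top'])
```

```text
25.82 [0.5312 0.3015 0.2167] [[-1.0, -0.003, -0.001], [-0.003, 1.0, -0.001], [0.001, -0.001, -1.0]] 0.0522 0.0 [ 0.2 -0.8 -0.8]
rod_grip [([0.545, 0.311, 0.11], 0.6), ([0.441, 0.013, 0.04], 0.2)]
stand_top [([0.547, 0.309, 0.08], 0.74)]
rod_tip []
lid_low [([0.462, 0.02, 0.005], 0.71)]
lid_mid [([0.394, 0.275, -0.007], 0.65), ([0.542, 0.314, 0.11], 0.29)]
rod_grip score 0.89 px 266.0 191.0 centre mm 538.8 308.3 size 30.6 18.4 ang 4.7
stand_top score 0.71 px 28.0 225.0 centre mm 597.9 38.0 size 50.2 62.0 ang 15.7
stand_top score 0.63 px 265.0 169.0 centre mm 535.9 308.8 size 68.6 58.4 ang 10.1
rod_grip []
stand_top [([0.498, -0.113, 0.011], 0.54)]
rod_grip [([0.654, -0.198, 0.01], 0.71), ([0.66, 0.133, 0.014], 0.67), ([0.648, -0.197, 0.002], 0.4)]
stand_top []
```

View pics/w12.png

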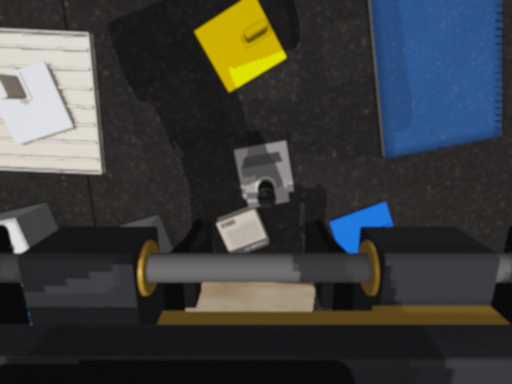

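The rod's handle top is at pixel (265,185) on the grey block. No obstacles around it.

{"op": "servo_tool", "data": {"rows": [-0.2,-0.014,0.008,0.02,0,-0.2,0,0,0.03,0,-0.2,0,0,0.03,0,-0.2,0,0,0,0,-0.2,0,0,0,0]}}

```text
time: 26.93
position: [0.544, 0.3075, 0.1365]
tool_rot: [0.0, 1.0, -0.001, -0.002]
ft_force: [-0.7, 0.1, 0.4]
grip_width: 0.052
grip_force: 0.0
```

Run:
```python
from h import *
st();rel(.5455,.3095)
o,c=shot('wrist'); find(c,['rod_grip','stand_top']); rect(c,o,'rod_grip',.134)
```

```text
26.93 [0.544  0.3075 0.1365] [[-1.0, 0.0, -0.004], [0.0, 1.0, -0.001], [0.004, -0.001, -1.0]] 0.052 0.0 [-0.7  0.1  0.4]
tool shift [-0.0015  0.002  -0.    ] yaw -0.0
rod_grip [([0.546, 0.314, 0.11], 0.8)]
stand_top [([0.55, 0.308, 0.078], 0.66)]
rod_grip score 0.57 px 261.0 204.0 centre mm 538.4 309.1 size 32.9 18.9 ang 0.8
```

{"op": "servo_tool", "data": {"rows": [-0.2,0,0.001,0.025,0,-0.2,0,0,0.025,0,-0.2,0,0,0.02,0,-0.2,0,0,0,0,-0.2,0,0,0,0]}}

```text
time: 27.55
position: [0.5457, 0.309, 0.0686]
tool_rot: [0.0, 1.0, 0.0, 0.0]
ft_force: [0.7, 0.5, 1.0]
grip_width: 0.0524
grip_force: 0.0
```

Run:
```python
from h import *
st();rel(.5455,.3095)
```

```text
27.55 [0.5457 0.309  0.0686] [[-1.0, 0.0, 0.0], [0.0, 1.0, 0.0], [-0.0, 0.0, -1.0]] 0.0524 0.0 [0.7 0.5 1. ]
tool shift [0.0002 0.0005 0.    ] yaw -0.01
```

{"op": "servo_tool", "data": {"rows": [1,0,0,0,0,1,0,0,0,0,1,0,0,0,0,1,0,0,0,0,1,0,0,0,0], "newtons": 35}}

```text
time: 27.97
position: [0.5459, 0.3091, 0.0688]
tool_rot: [0.0, 1.0, 0.0, 0.001]
ft_force: [0.6, 0.9, -0.5]
grip_width: 0.027
grip_force: 0.0
```

{"op": "servo_tool", "data": {"rows": [1,0,0,0,0,1,0,0,0,0,1,0,0,-0.02,0,1,0,0,-0.02,0,1,0,0,0,0]}}

```text
time: 28.38
position: [0.548, 0.3098, 0.1112]
tool_rot: [0.0, 1.0, 0.001, 0.003]
ft_force: [1.1, 0.8, -0.6]
grip_width: 0.0172
grip_force: 35.0
```

{"op": "servo_tool", "data": {"rows": [1,0,0,-0.02,0,1,0,0,-0.03,0,1,0,0,-0.03,0,1,0,0,-0.02,0,1,0,0,0,0]}}

```text
time: 28.8
position: [0.5483, 0.31, 0.2123]
tool_rot: [-0.0, 1.0, 0.002, 0.004]
ft_force: [0.5, 0.4, -0.9]
grip_width: 0.017
grip_force: 35.0
```

Run:
```python
from h import *
st();rel(.62,-.198)
_,s=shot('scene'); find(s,['tin_tall','tall_floor','lid_mid','lid_low','rod_tip','rod_grip']); 
_,s=shot('top'); find(s,['tin_tall','tall_floor','lid_mid','lid_low'])
```

```text
28.8 [0.5483 0.31   0.2123] [[-1.0, -0.0, 0.009], [-0.0, 1.0, 0.003], [-0.009, 0.003, -1.0]] 0.017 35.0 [ 0.5  0.4 -0.9]
tool shift [-0.0716 -0.508  -0.0009] yaw 0.0
tin_tall [([0.65, -0.193, 0.001], 0.83)]
tall_floor [([0.65, -0.198, 0.014], 0.72)]
lid_mid [([0.458, -0.124, 0.008], 0.75), ([0.64, 0.452, 0.001], 0.54)]
lid_low [([0.462, 0.023, 0.005], 0.56), ([0.758, 0.052, -0.001], 0.37), ([0.462, -0.052, 0.0], 0.31)]
rod_tip [([0.44, 0.016, 0.043], 0.15)]
rod_grip []
tin_tall [([0.646, -0.197, -0.002], 0.96), ([0.5, 0.031, 0.012], 0.44)]
tall_floor [([0.651, -0.196, 0.01], 0.91), ([0.46, -0.123, 0.004], 0.38)]
lid_mid [([0.393, 0.278, 0.001], 0.7), ([0.463, -0.124, 0.005], 0.69)]
lid_low [([0.459, 0.016, 0.007], 0.56)]
```

{"op": "servo_tool", "data": {"rows": [1,-0.003,-0.036,0,0,1,-0.003,-0.036,0,0,1,-0.003,-0.036,0,0,1,-0.003,-0.036,0,0,1,-0.003,-0.036,0,0]}}

```text
time: 29.82
position: [0.5604, 0.1275, 0.2081]
tool_rot: [-0.0, 1.0, -0.0, 0.0]
ft_force: [0.3, -0.4, -0.5]
grip_width: 0.0174
grip_force: 35.0
```

{"op": "servo_tool", "data": {"rows": [1,-0.003,-0.036,0,0,1,-0.003,-0.036,0,0,1,-0.003,-0.036,0,0,1,-0.003,-0.036,0,0,1,-0.003,-0.036,0,0]}}

```text
time: 30.23
position: [0.5754, -0.0529, 0.2081]
tool_rot: [0.0, 1.0, -0.0, 0.0]
ft_force: [1.0, 0.5, -1.5]
grip_width: 0.0171
grip_force: 35.0
```

{"op": "servo_tool", "data": {"rows": [1,-0.003,-0.036,0,0,1,-0.003,-0.036,0,0,1,-0.003,-0.036,0,0,1,-0.003,-0.036,0,0,1,0,0,0,0]}}

```text
time: 30.65
position: [0.5886, -0.2032, 0.2081]
tool_rot: [0.003, 1.0, -0.003, 0.001]
ft_force: [1.1, -0.1, -0.6]
grip_width: 0.0168
grip_force: 35.0
```

{"op": "servo_tool", "data": {"rows": [1,0,0,0,0,1,0,0,0,0]}}

```text
time: 30.82
position: [0.5869, -0.1949, 0.2076]
tool_rot: [0.0, 1.0, 0.001, -0.0]
ft_force: [-0.6, -0.1, -0.9]
grip_width: 0.017
grip_force: 35.0
```

```bash
cat >> h.py <<'E'
def holes(c,o,zb,guess):
    "dark bore mouths near a guessed world point, at block-top height zb"
    M=np.linalg.inv(wfix(o,c)); q=(M@np.r_[guess,zb,1])[:3]; u=c['intrinsics']@q; u=(u[:2]/u[2])
    x,y=u.astype(int); r=18; g=cv2.cvtColor(c['pixels'],cv2.COLOR_RGB2GRAY)[y-r:y+r,x-r:x+r]
    print('guess px',u.round(1),'gray',g.min(),np.median(g))
    m=(g<0.6*np.median(g)).astype(np.uint8); n,l,s,ce=cv2.connectedComponentsWithStats(m)
    for i in range(1,n):
        if s[i,4]>15: print('area',s[i,4],'box',s[i,:4],'px',(ce[i]+[x-r,y-r]).round(1),'world',pix2w(ce[i]+[x-r,y-r],zb,c,o).round(4))
E
python3 - <<'E'
from h import *
st();rel(.650,-.197)
o,c=shot('wrist','w13.png'); find(c,['tin_tall','tall_floor','rod_grip','rod_tip']); rect(c,o,'tin_tall',.074)
holes(c,o,.058,(.65,-.197))
E
```

```text
30.82 [ 0.5869 -0.1949  0.2076] [[-1.0, 0.001, -0.001], [0.001, 1.0, 0.001], [0.001, 0.001, -1.0]] 0.017 35.0 [-0.6 -0.1 -0.9]
tool shift [-0.0631 -0.0021 -0.0001] yaw -0.06
tin_tall [([0.652, -0.197, 0.003], 0.6)]
tall_floor []
rod_grip [([0.589, -0.191, 0.248], 0.91), ([0.654, -0.197, 0.004], 0.44)]
rod_tip [([0.583, -0.194, 0.143], 0.61), ([0.662, 0.135, -0.002], 0.27)]
tin_tall score 0.86 px 259.0 198.0 centre mm 635.5 -193.4 size 80.1 80.8 ang 76.6
tin_tall score 0.45 px 320.0 50.0 centre mm 467.2 -134.2 size 69.4 68.1 ang 12.7
guess px [256.7 220.1] gray 7 52.5
area 546 box [ 0 17 36 19] px [255.8 229.6] world [ 0.6622 -0.1981  0.058 ]
```

View pics/w13.png

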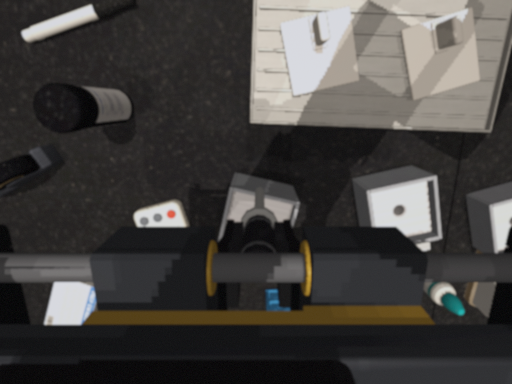

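Rod held upright at (258,215), hiding the tall bore. The mid bore shows at (400,210). I'll compute the bores from the earlier saved views as well (no more picture views).

Run:
```python
from h import *
_,c0=shot('wrist')
def run(fn,pos,Rm,items):
    im=cv2.imread('pics/'+fn)[:,:,::-1]; c=dict(c0,pixels=np.ascontiguousarray(im))
    o=dict(position=pos,tool_rot=R.from_matrix(Rm).as_quat())
    for n,z,g in items: print(fn,n); holes(c,o,z,g)
T=('tall',.058,(.651,-.197));Mi=('mid',.044,(.642,-.0225));
run('w1.png',[0.5851,0.0354,0.2669],np.diag([-1.,1,-1]),[T])
run('w2.png',[0.6159,-0.0266,0.1806],[[-0.975,-0.222,-0.012],[-0.222,0.975,0.003],[0.011,0.006,-1.0]],[T])
run('w9.png',[0.6161,0.1093,0.1537],[[-0.955,-0.295,0.0],[-0.295,0.955,0.002],[-0.001,0.002,-1.0]],[Mi])
run('w13.png',[0.5869,-0.1949,0.2076],[[-1,.001,-.001],[.001,1,.001],[.001,.001,-1]],[Mi])
```

```text
w1.png tall
guess px [ 89.7 206.1] gray 116 225.0
w2.png tall
guess px [ 92.  171.4] gray 79 225.0
area 104 box [13 14 12 11] px [ 91.6 171.9] world [ 0.6516 -0.1974  0.058 ]
w9.png mid
guess px [124.8 162.3] gray 84 226.0
area 113 box [12 12 12 12] px [123.8 161.7] world [ 0.6416 -0.0236  0.044 ]
w13.png mid
guess px [399.1 209.6] gray 85 217.0
area 68 box [13 15 10  9] px [398.6 209.9] world [ 0.6423 -0.023   0.044 ]
```

{"op": "servo_tool", "data": {"rows": [1,-0.022,-0.001,0,0,1,-0.022,-0.001,0.01,0,1,-0.02,0,0.02,0,1,0,0,0.02,0,1,0,0,0,0]}}

```text
time: 31.58
position: [0.6493, -0.1951, 0.1532]
tool_rot: [-0.001, 1.0, 0.002, -0.004]
ft_force: [-1.5, 1.2, -1.6]
grip_width: 0.0172
grip_force: 35.0
```

{"op": "servo_tool", "data": {"rows": [1,0,0,0,0,1,0,0,0,0,1,0,0,0,0]}}

```text
time: 31.83
position: [0.6519, -0.1975, 0.1597]
tool_rot: [0.0, 1.0, -0.001, 0.001]
ft_force: [0.2, -0.0, -0.7]
grip_width: 0.0166
grip_force: 35.0
```

Run:
```python
from h import *
st();rel(.6515,-.1973)
o,c=shot('wrist');find(c,['rod_grip','rod_tip'])
```

```text
31.83 [ 0.6519 -0.1975  0.1597] [[-1.0, 0.0, 0.002], [0.0, 1.0, -0.001], [-0.002, -0.001, -1.0]] 0.0166 35.0 [ 0.2 -0.  -0.7]
tool shift [ 0.0004  0.0002 -0.    ] yaw -0.01
rod_grip [([0.653, -0.192, 0.2], 0.62)]
rod_tip [([0.649, -0.196, 0.094], 0.76)]
```

{"op": "servo_tool", "data": {"rows": [1,0,0,0.01,0,1,0,0,0.01,0,1,0,0,0.01,0,1,0,0,0.005,0,1,0,0,0,0]}}

```text
time: 32.4
position: [0.6496, -0.1964, 0.1202]
tool_rot: [0.0, 1.0, 0.001, -0.002]
ft_force: [-0.3, -0.1, -0.9]
grip_width: 0.0172
grip_force: 35.0
```

{"op": "servo_tool", "data": {"rows": [1,0,0,0.005,0,1,0,0,0.005,0,1,0,0,0.005,0,1,0,0,0,0]}}

```text
time: 32.73
position: [0.6506, -0.1968, 0.1067]
tool_rot: [0.0, 1.0, 0.0, -0.001]
ft_force: [-0.8, 0.0, -1.2]
grip_width: 0.0169
grip_force: 35.0
```

In the bore, no contact. Continuing.

{"op": "servo_tool", "data": {"rows": [1,0,0,0.006,0,1,0,0,0.006,0,1,0,0,0.006,0,1,0,0,0.005,0,1,0,0,0,0]}}

```text
time: 33.15
position: [0.6503, -0.1967, 0.0833]
tool_rot: [0.0, 1.0, 0.001, -0.001]
ft_force: [-0.1, -0.0, -0.9]
grip_width: 0.0172
grip_force: 35.0
```

{"op": "servo_tool", "data": {"rows": [1,0,0,0.002,0,1,0,0,0.002,0,1,0,0,0.002,0,1,0,0,0,0]}}

```text
time: 33.48
position: [0.6512, -0.1971, 0.0786]
tool_rot: [0.0, 1.0, 0.0, -0.0]
ft_force: [0.5, -0.0, -0.4]
grip_width: 0.0172
grip_force: 35.0
```

{"op": "servo_tool", "data": {"rows": [1,0,0,0.0015,0,1,0,0,0.0015,0,1,0,0,0,0]}}

```text
time: 33.73
position: [0.6512, -0.1971, 0.0757]
tool_rot: [0.0, 1.0, 0.0, -0.0]
ft_force: [0.4, -0.1, -1.6]
grip_width: 0.017
grip_force: 35.0
```

{"op": "servo_tool", "data": {"rows": [1,0,0,0.0015,0,1,0,0,0,0,1,0,0,0,0]}}

```text
time: 33.98
position: [0.6518, -0.1973, 0.0752]
tool_rot: [0.0, 1.0, -0.0, 0.001]
ft_force: [-1.1, 0.2, 3.1]
grip_width: 0.0172
grip_force: 35.0
```

Contact with the bottom. Hold.

{"op": "servo_tool", "data": {"rows": [1,0,0,0.001,0,1,0,0,0,0,1,0,0,0,0,1,0,0,0,0,1,0,0,0,0]}}

```text
time: 34.4
position: [0.6523, -0.1975, 0.0751]
tool_rot: [0.0, 1.0, -0.001, 0.001]
ft_force: [-0.7, 0.1, 7.0]
grip_width: 0.0169
grip_force: 35.0
```

{"op": "servo_tool", "data": {"rows": [1,0,0,0,0,1,0,0,0,0,1,0,0,0,0,1,0,0,0,0,1,0,0,0,0]}}

```text
time: 34.82
position: [0.6523, -0.1975, 0.0751]
tool_rot: [0.0, 1.0, -0.001, 0.001]
ft_force: [-0.9, 1.3, 6.1]
grip_width: 0.0172
grip_force: 35.0
```

{"op": "servo_tool", "data": {"rows": [1,0,0,0,0,1,0,0,0,0,1,0,0,0,0,1,0,0,0,0,1,0,0,0,0]}}

```text
time: 35.23
position: [0.6523, -0.1976, 0.0751]
tool_rot: [0.0, 1.0, -0.001, 0.001]
ft_force: [-0.0, 0.7, 6.1]
grip_width: 0.0169
grip_force: 35.0
```

{"op": "servo_tool", "data": {"rows": [1,0,0,-0.015,0,1,0,0,-0.02,0,1,0,0,-0.02,0,1,0,0,-0.02,0,1,0,0,-0.02,0]}}

```text
time: 35.65
position: [0.6508, -0.1969, 0.1687]
tool_rot: [0.0, 1.0, 0.0, -0.001]
ft_force: [-0.5, 0.1, -0.8]
grip_width: 0.0174
grip_force: 35.0
```

Run:
```python
from h import *
st();rel(.642,-.0233)
o,c=shot('wrist');find(c,['rod_grip','rod_tip'])
```

```text
35.65 [ 0.6508 -0.1969  0.1687] [[-1.0, 0.0, -0.001], [0.0, 1.0, 0.001], [0.001, 0.001, -1.0]] 0.0174 35.0 [-0.5  0.1 -0.8]
tool shift [8.900e-03 1.736e-01 1.000e-04] yaw -0.01
rod_grip [([0.65, -0.194, 0.209], 0.62)]
rod_tip [([0.65, -0.195, 0.104], 0.71)]
```

{"op": "servo_tool", "data": {"rows": [1,0.002,0.035,0,0,1,0.002,0.035,0,0,1,0.002,0.035,0,0,1,0.002,0.035,0,0,1,0.0015,0.034,0,0]}}

```text
time: 36.22
position: [0.6399, -0.0213, 0.1659]
tool_rot: [0.0, 1.0, 0.001, -0.002]
ft_force: [0.6, 0.5, -0.8]
grip_width: 0.0166
grip_force: 35.0
```

{"op": "servo_tool", "data": {"rows": [1,0,0,0.01,0,1,0,0,0.01,0,1,0,0,0,0,1,0,0,0,0]}}

```text
time: 36.55
position: [0.6406, -0.0241, 0.1462]
tool_rot: [0.001, 1.0, 0.0, -0.002]
ft_force: [-0.7, 0.5, -0.8]
grip_width: 0.0169
grip_force: 35.0
```

Run:
```python
from h import *
st();rel(.642,-.0233)
```

```text
36.55 [ 0.6406 -0.0241  0.1462] [[-1.0, 0.001, -0.004], [0.001, 1.0, 0.0], [0.004, 0.0, -1.0]] 0.0169 35.0 [-0.7  0.5 -0.8]
tool shift [-0.0014  0.0008 -0.    ] yaw -0.08
```

{"op": "servo_tool", "data": {"rows": [1,0,0.0005,0.01,0,1,0,0,0.01,0,1,0,0,0.01,0,1,0,0,0,0,1,0,0,0,0]}}

```text
time: 36.97
position: [0.641, -0.0229, 0.1171]
tool_rot: [0.0, 1.0, 0.0, -0.001]
ft_force: [-0.0, 0.6, -1.1]
grip_width: 0.0168
grip_force: 35.0
```

{"op": "servo_tool", "data": {"rows": [1,0,0,0.005,0,1,0,0,0.005,0,1,0,0,0.005,0,1,0,0,0.005,0,1,0,0,0,0]}}

```text
time: 37.38
position: [0.641, -0.0224, 0.0972]
tool_rot: [0.0, 1.0, 0.0, -0.001]
ft_force: [-0.3, 0.9, -1.5]
grip_width: 0.0171
grip_force: 35.0
```

{"op": "servo_tool", "data": {"rows": [1,0,0,0.005,0,1,0,0,0.005,0,1,0,0,0,0]}}

```text
time: 37.63
position: [0.6411, -0.0225, 0.0873]
tool_rot: [0.0, 1.0, 0.0, -0.001]
ft_force: [-0.2, -0.9, -0.0]
grip_width: 0.0171
grip_force: 35.0
```

{"op": "servo_tool", "data": {"rows": [1,0,0,0.005,0,1,0,0,0.005,0,1,0,0,0.003,0,1,0,0,0.001,0,1,0,0,0,0]}}

```text
time: 38.05
position: [0.6415, -0.0226, 0.0739]
tool_rot: [0.0, 1.0, 0.0, -0.0]
ft_force: [-0.2, 0.3, -0.9]
grip_width: 0.017
grip_force: 35.0
```

{"op": "servo_tool", "data": {"rows": [1,0,0,0.001,0,1,0,0,0.001,0,1,0,0,0,0]}}

```text
time: 38.3
position: [0.6425, -0.0227, 0.0732]
tool_rot: [0.0, 1.0, -0.0, 0.001]
ft_force: [-0.2, -0.0, 1.9]
grip_width: 0.0171
grip_force: 35.0
```

Contact as expected (0.0731). Press slightly and hold.

{"op": "servo_tool", "data": {"rows": [1,0,0,0.001,0,1,0,0,0,0,1,0,0,0,0,1,0,0,0,0,1,0,0,0,0]}}

```text
time: 38.72
position: [0.643, -0.0228, 0.0731]
tool_rot: [0.0, 1.0, -0.0, 0.001]
ft_force: [-0.3, -0.1, 6.3]
grip_width: 0.0171
grip_force: 35.0
```

{"op": "servo_tool", "data": {"rows": [1,0,0,0,0,1,0,0,0,0,1,0,0,0,0,1,0,0,0,0,1,0,0,0,0]}}

```text
time: 39.13
position: [0.6429, -0.0228, 0.0731]
tool_rot: [0.0, 1.0, -0.0, 0.001]
ft_force: [-0.4, 1.4, 5.5]
grip_width: 0.017
grip_force: 35.0
```

{"op": "servo_tool", "data": {"rows": [1,0,0,0,0,1,0,0,0,0,1,0,0,0,0,1,0,0,0,0,1,0,0,0,0]}}

```text
time: 39.55
position: [0.643, -0.0228, 0.0731]
tool_rot: [0.0, 1.0, -0.0, 0.001]
ft_force: [-0.9, 0.3, 6.2]
grip_width: 0.0171
grip_force: 35.0
```

{"op": "servo_tool", "data": {"rows": [1,0,0,-0.015,0,1,0,0,-0.02,0,1,0,0,-0.02,0,1,0,0,-0.02,0,1,0,0,-0.02,0]}}

```text
time: 39.97
position: [0.6415, -0.0226, 0.1671]
tool_rot: [0.0, 1.0, 0.0, -0.0]
ft_force: [0.8, 0.2, -1.1]
grip_width: 0.0172
grip_force: 35.0
```

{"op": "servo_tool", "data": {"rows": [1,0,0,0,0,1,0,0,0,0]}}

```text
time: 40.13
position: [0.6425, -0.0228, 0.1673]
tool_rot: [0.0, 1.0, -0.0, 0.001]
ft_force: [-0.3, -0.2, -0.8]
grip_width: 0.0171
grip_force: 35.0
```

Run:
```python
from h import *
st();rel(.6608,.1344)
o,c=shot('wrist','w14.png');find(c,['tin_low','low_floor'])
holes(c,o,.03,(.6608,.1344))
for k in('top','scene'):
    _,s=shot(k); find(s,['tin_low','low_floor','lid_mid','lid_low'])
```

```text
40.13 [ 0.6425 -0.0228  0.1673] [[-1.0, 0.0, 0.003], [0.0, 1.0, -0.001], [-0.003, -0.001, -1.0]] 0.0171 35.0 [-0.3 -0.2 -0.8]
tool shift [-0.0182  0.1572 -0.    ] yaw -0.01
tin_low [([0.66, 0.134, 0.004], 0.74)]
low_floor [([0.661, 0.134, 0.009], 0.61)]
guess px [399.9 186. ] gray 79 216.0
area 74 box [14 14 11 10] px [400.4 186.1] world [0.661 0.135 0.03 ]
tin_low [([0.66, 0.138, 0.002], 0.65)]
low_floor [([0.659, 0.131, 0.013], 0.86), ([0.676, -0.323, 0.003], 0.57), ([0.645, -0.024, 0.001], 0.21)]
lid_mid [([0.64, 0.452, -0.003], 0.94), ([0.459, -0.126, 0.005], 0.65), ([0.392, 0.279, 0.0], 0.64)]
lid_low []
tin_low [([0.662, 0.135, -0.005], 0.61), ([0.465, 0.022, 0.007], 0.52)]
low_floor [([0.66, 0.135, 0.006], 0.5)]
lid_mid [([0.641, 0.453, -0.002], 0.89), ([0.46, -0.122, 0.009], 0.85), ([0.391, 0.282, 0.002], 0.62)]
lid_low [([0.465, 0.02, 0.004], 0.71), ([0.5, 0.031, 0.014], 0.23)]
```

{"op": "servo_tool", "data": {"rows": [1,-0.004,0.033,0,0,1,-0.004,0.033,0,0,1,-0.004,0.033,0,0,1,-0.004,0.033,0,0,1,-0.0025,0.026,0,0]}}

```text
time: 41.2
position: [0.6606, 0.1379, 0.1666]
tool_rot: [-0.0, 1.0, 0.0, 0.0]
ft_force: [0.2, -0.2, -1.0]
grip_width: 0.0169
grip_force: 35.0
```

{"op": "servo_tool", "data": {"rows": [1,0,0,0.01,0,1,0,0,0.01,0,1,0,0,0,0,1,0,0,0,0]}}

```text
time: 41.53
position: [0.6593, 0.134, 0.1451]
tool_rot: [0.001, 1.0, -0.0, -0.002]
ft_force: [0.3, 0.7, -0.2]
grip_width: 0.017
grip_force: 35.0
```

{"op": "servo_tool", "data": {"rows": [1,0,0,0,0,1,0,0,0,0]}}

```text
time: 41.7
position: [0.6608, 0.134, 0.1468]
tool_rot: [0.001, 1.0, -0.0, 0.0]
ft_force: [0.2, -0.1, -1.4]
grip_width: 0.0171
grip_force: 35.0
```

Run:
```python
from h import *
st();rel(.661,.135)
```

```text
41.7 [0.6608 0.134  0.1468] [[-1.0, 0.002, 0.001], [0.002, 1.0, -0.0], [-0.001, -0.0, -1.0]] 0.0171 35.0 [ 0.2 -0.1 -1.4]
tool shift [-0.0002  0.001  -0.    ] yaw -0.11
```

{"op": "servo_tool", "data": {"rows": [1,0,0.0007,0.01,0,1,0,0,0.01,0,1,0,0,0.01,0,1,0,0,0.01,0,1,0,0,0,0]}}

```text
time: 42.12
position: [0.6579, 0.1359, 0.1029]
tool_rot: [0.0, 1.0, -0.0, -0.003]
ft_force: [0.7, -0.6, -1.8]
grip_width: 0.0173
grip_force: 35.0
```

{"op": "servo_tool", "data": {"rows": [1,0,0,0.003,0,1,0,0,0.005,0,1,0,0,0.005,0,1,0,0,0.005,0,1,0,0,0,0]}}

```text
time: 42.53
position: [0.6596, 0.1361, 0.0873]
tool_rot: [0.0, 1.0, -0.0, -0.001]
ft_force: [0.2, 0.4, -1.0]
grip_width: 0.0168
grip_force: 35.0
```

{"op": "servo_tool", "data": {"rows": [1,0,0,0.004,0,1,0,0,0.004,0,1,0,0,0.003,0,1,0,0,0.002,0,1,0,0,0,0]}}

```text
time: 42.95
position: [0.66, 0.136, 0.0748]
tool_rot: [0.0, 1.0, -0.0, -0.001]
ft_force: [1.2, -0.6, -0.4]
grip_width: 0.0173
grip_force: 35.0
```

{"op": "servo_tool", "data": {"rows": [1,0,0,0.0015,0,1,0,0,0.0015,0,1,0,0,0.001,0,1,0,0,0,0,1,0,0,0,0]}}

```text
time: 43.37
position: [0.6604, 0.136, 0.0715]
tool_rot: [0.0, 1.0, -0.0, 0.0]
ft_force: [0.3, -0.8, -1.6]
grip_width: 0.0175
grip_force: 35.0
```

{"op": "servo_tool", "data": {"rows": [1,0,0,0.001,0,1,0,0,0,0,1,0,0,0,0]}}

```text
time: 43.62
position: [0.6609, 0.136, 0.0712]
tool_rot: [0.0, 1.0, -0.0, 0.001]
ft_force: [-0.1, 0.6, 2.9]
grip_width: 0.0171
grip_force: 35.0
```

{"op": "servo_tool", "data": {"rows": [1,0,0,0.001,0,1,0,0,0,0,1,0,0,0,0,1,0,0,0,0,1,0,0,0,0]}}

```text
time: 44.03
position: [0.6615, 0.1361, 0.0711]
tool_rot: [0.0, 1.0, 0.0, 0.001]
ft_force: [-0.5, 0.3, 7.1]
grip_width: 0.017
grip_force: 35.0
```

{"op": "servo_tool", "data": {"rows": [1,0,0,0,0,1,0,0,0,0,1,0,0,0,0,1,0,0,0,0,1,0,0,0,0]}}

```text
time: 44.45
position: [0.6615, 0.1361, 0.0711]
tool_rot: [0.0, 1.0, 0.0, 0.001]
ft_force: [-0.6, 0.1, 6.2]
grip_width: 0.0172
grip_force: 35.0
```

{"op": "servo_tool", "data": {"rows": [1,0,0,0,0,1,0,0,0,0,1,0,0,0,0,1,0,0,0,0,1,0,0,0,0]}}

```text
time: 44.87
position: [0.6615, 0.1361, 0.0711]
tool_rot: [0.0, 1.0, 0.0, 0.001]
ft_force: [-1.1, 0.3, 6.8]
grip_width: 0.0169
grip_force: 35.0
```

{"op": "servo_tool", "data": {"rows": [1,0,0,-0.015,0,1,0,0,-0.02,0,1,0,0,-0.02,0,1,0,0,-0.02,0,1,0,0,-0.03,0]}}

```text
time: 45.28
position: [0.6582, 0.1359, 0.1726]
tool_rot: [0.0, 1.0, -0.0, -0.003]
ft_force: [-0.4, -0.3, -1.5]
grip_width: 0.0173
grip_force: 35.0
```

{"op": "servo_tool", "data": {"rows": [1,0.02,0,-0.01,0,1,0.02,0,0,0,1,0,0,0,0,1,0,0,0,0]}}

```text
time: 45.62
position: [0.6193, 0.1362, 0.1844]
tool_rot: [-0.0, 1.0, -0.0, -0.0]
ft_force: [0.9, 0.4, -1.4]
grip_width: 0.0172
grip_force: 35.0
```

Run:
```python
from h import *
st();rel(.5456,.3092)
o,c=shot('wrist'); find(c,['stand_top'])
for k in('top','scene'):
    _,s=shot(k); find(s,['stand_top'])
```

```text
45.62 [0.6193 0.1362 0.1844] [[-1.0, -0.0, -0.001], [-0.0, 1.0, -0.0], [0.001, -0.0, -1.0]] 0.0172 35.0 [ 0.9  0.4 -1.4]
tool shift [7.36e-02 1.73e-01 1.00e-04] yaw 0.01
stand_top [([0.547, 0.309, 0.081], 0.73)]
stand_top [([0.548, 0.306, 0.083], 0.45)]
stand_top []
```

{"op": "servo_tool", "data": {"rows": [1,0.015,0.035,0,0,1,0.015,0.035,0,0,1,0.015,0.035,0,0,1,0.015,0.035,0,0,1,0.0135,0.033,0,0]}}

```text
time: 46.33
position: [0.5462, 0.3107, 0.1841]
tool_rot: [0.0, 1.0, 0.0, -0.0]
ft_force: [1.0, -0.3, -1.2]
grip_width: 0.0166
grip_force: 35.0
```

{"op": "servo_tool", "data": {"rows": [1,0,0,0.02,0,1,0,0,0,0,1,0,0,0,0,1,0,0,0,0]}}

```text
time: 46.67
position: [0.5477, 0.3083, 0.1644]
tool_rot: [0.001, 1.0, -0.0, -0.0]
ft_force: [0.1, -0.1, -1.0]
grip_width: 0.0169
grip_force: 35.0
```

Run:
```python
from h import *
st();rel(.5458,.3092)
o,c=shot('wrist'); find(c,['stand_top','rod_tip','rod_grip'])
```

```text
46.67 [0.5477 0.3083 0.1644] [[-1.0, 0.001, -0.0], [0.001, 1.0, -0.0], [0.0, -0.0, -1.0]] 0.0169 35.0 [ 0.1 -0.1 -1. ]
tool shift [ 0.0019  0.0009 -0.    ] yaw -0.06
stand_top [([0.55, 0.309, 0.082], 0.63)]
rod_tip [([0.546, 0.307, 0.098], 0.76)]
rod_grip []
```

{"op": "servo_tool", "data": {"rows": [1,0.0012,0.0005,0.008,0,1,0,0,0.008,0,1,0,0,0.008,0,1,0,0,0.004,0,1,0,0,0,0]}}

```text
time: 47.28
position: [0.5445, 0.309, 0.1345]
tool_rot: [0.0, 1.0, -0.001, -0.002]
ft_force: [-1.2, -0.2, -1.3]
grip_width: 0.0174
grip_force: 35.0
```

{"op": "servo_tool", "data": {"rows": [1,0,0,0.006,0,1,0,0,0.008,0,1,0,0,0.008,0,1,0,0,0.008,0,1,0,0,0,0]}}

```text
time: 47.7
position: [0.5442, 0.309, 0.1041]
tool_rot: [0.0, 1.0, -0.001, -0.002]
ft_force: [-1.2, -0.4, -1.2]
grip_width: 0.0172
grip_force: 35.0
```

{"op": "servo_tool", "data": {"rows": [1,0,0,0.009,0,1,0,0,0.009,0,1,0,0,0.009,0,1,0,0,0.006,0,1,0,0,0,0]}}

```text
time: 48.12
position: [0.5444, 0.3091, 0.0715]
tool_rot: [0.0, 1.0, -0.001, -0.002]
ft_force: [-0.3, -0.2, -1.3]
grip_width: 0.0171
grip_force: 35.0
```

{"op": "servo_tool", "data": {"rows": [1,0,0,0.0015,0,1,0,0,0.0015,0,1,0,0,0,0,1,0,0,0,0,1,0,0,0,0]}}

```text
time: 48.53
position: [0.546, 0.3097, 0.0709]
tool_rot: [0.0, 1.0, 0.0, 0.0]
ft_force: [-0.1, 0.5, -0.6]
grip_width: 0.0168
grip_force: 35.0
```

{"op": "servo_tool", "data": {"rows": [1,0,0,0.001,0,1,0,0,0,0,1,0,0,0,0]}}

```text
time: 48.78
position: [0.5457, 0.3096, 0.0695]
tool_rot: [0.0, 1.0, 0.0, 0.0]
ft_force: [1.2, 0.2, -1.5]
grip_width: 0.017
grip_force: 35.0
```

{"op": "servo_tool", "data": {"rows": [1,0,0,0.001,0,1,0,0,0,0,1,0,0,0,0]}}

```text
time: 49.03
position: [0.5457, 0.3095, 0.0684]
tool_rot: [0.0, 1.0, -0.0, -0.0]
ft_force: [0.3, 0.5, -1.3]
grip_width: 0.0172
grip_force: 35.0
```

{"op": "servo_tool", "data": {"rows": [1,0,0,0.001,0,1,0,0,0,0,1,0,0,0,0]}}

```text
time: 49.28
position: [0.5459, 0.3097, 0.0682]
tool_rot: [0.0, 1.0, 0.0, 0.0]
ft_force: [-1.4, -0.2, 5.5]
grip_width: 0.017
grip_force: 35.0
```

Seated on the block. Release and retreat.

{"op": "servo_tool", "data": {"rows": [0,0,0,0,0,0,0,0,0,0,0,0,0,0,0,0,0,0,0,0,0,0,0,0,0]}}

```text
time: 49.7
position: [0.5457, 0.3095, 0.0671]
tool_rot: [0.0, 1.0, -0.0, -0.0]
ft_force: [-0.5, 0.3, 0.1]
grip_width: 0.0398
grip_force: 0.0
```

{"op": "servo_tool", "data": {"rows": [0,0,0,-0.02,0,0,0,0,-0.03,0,0,0,0,-0.03,0,0,0,0,-0.03,0,0,0,0,-0.03,0]}}

```text
time: 50.12
position: [0.5454, 0.3094, 0.2085]
tool_rot: [0.0, 1.0, -0.0, -0.0]
ft_force: [0.4, -0.1, 1.2]
grip_width: 0.043
grip_force: 0.0
```

{"op": "servo_tool", "data": {"rows": [0,0.02,-0.01,-0.02,0,0,0.02,-0.01,-0.02,0,0,0.01,0,0,0,0,0,0,0,0,0,0,0,0,0]}}

```text
time: 50.53
position: [0.4954, 0.2897, 0.2469]
tool_rot: [-0.0, 1.0, 0.0, -0.0]
ft_force: [0.4, 0.4, 0.2]
grip_width: 0.0432
grip_force: 0.0
```

Run:
```python
from h import *
st()
o,c=shot('wrist'); find(c,['rod_grip','stand_top','lid_low','lid_mid']); rect(c,o,'rod_grip',.134)
for k in('top','scene'):
    _,s=shot(k); find(s,['rod_grip','lid_low','lid_mid','low_edge','mid_edge','low_fin','mid_fin'])
```

```text
50.53 [0.4954 0.2897 0.2469] [[-1.0, -0.0, -0.0], [-0.0, 1.0, 0.0], [0.0, 0.0, -1.0]] 0.0432 0.0 [0.4 0.4 0.2]
rod_grip [([0.544, 0.314, 0.115], 0.63)]
stand_top [([0.546, 0.307, 0.082], 0.57), ([0.441, 0.01, 0.04], 0.5)]
lid_low [([0.463, 0.019, 0.005], 0.92)]
lid_mid [([0.392, 0.278, -0.004], 0.66)]
rod_grip score 0.84 px 276.0 213.0 centre mm 536.7 307.7 size 36.4 19.5 ang 4.9
rod_grip []
lid_low [([0.461, 0.019, 0.008], 0.91), ([0.645, -0.026, 0.001], 0.44)]
lid_mid [([0.392, 0.279, 0.0], 0.92), ([0.638, 0.452, -0.002], 0.88), ([0.46, -0.12, 0.004], 0.76)]
low_edge [([0.499, 0.031, 0.011], 0.86), ([0.437, -0.128, 0.041], 0.38)]
mid_edge [([0.658, 0.412, 0.002], 0.92), ([0.496, -0.112, 0.011], 0.7), ([0.41, 0.246, 0.009], 0.62)]
low_fin [([0.441, 0.013, 0.043], 0.71)]
mid_fin [([0.636, 0.469, 0.035], 0.91), ([0.44, -0.124, 0.037], 0.68), ([0.378, 0.3, 0.035], 0.59)]
rod_grip [([0.5, -0.112, 0.007], 0.35)]
lid_low [([0.466, 0.019, 0.005], 0.61)]
lid_mid [([0.46, -0.119, 0.007], 0.83), ([0.64, 0.452, -0.005], 0.69)]
low_edge [([0.5, 0.03, 0.014], 0.78), ([0.676, -0.324, 0.002], 0.4)]
mid_edge [([0.498, -0.112, 0.01], 0.95), ([0.655, 0.415, 0.005], 0.65)]
low_fin [([0.44, 0.017, 0.042], 0.64)]
mid_fin [([0.632, 0.472, 0.036], 0.67), ([0.441, -0.128, 0.044], 0.62)]
```

Everything is in place, so I'm handing in.

```bash
python3 -c "
from rig import robot
print(robot.hand_in())"
```

```text
the job is handed in; nothing more can be done
None
```

I handed the job in at about 51 s of robot time, and the hand-in gave no verdict: both lids (mid, low; the tall tin was already open) lie flat in the tray, the rod stood about 1.2 s on each bore bottom, tall to low, and is back in its block; I viewed 15 pictures, one over the limit of 14.

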